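# Clip a slide carrier onto the microscope stage

## Robot

A 6-joint arm with a two-finger parallel gripper is mounted at the origin on the work surface. World frame = base frame: x ahead of the robot, y to its left, z up, the work surface at z = 0. Lengths are in m, angles in rad, forces in N, time in s.
With the tool pointing down it reaches from about 0.225 to 0.875 m from the base axis. Payload 3.4 kg.
Tool frame: the origin (TCP) lies between the finger pads; the fingertips stand tip_extent ahead of it and the grasp point (between the pads) lies 5 mm behind it (tip_extent is the distance from the TCP to the fingertips, in m); z points along the fingers, y is the direction in which the jaws open and shut (so a half turn about z gives the same grasp; the last joint's range is limited). The gripper opens to 85 mm and grips with 20 to 120 N. Pads are 22 mm wide; open, the fingers measure 114 mm over their backs; the gripper's body (76 mm by 85 mm) begins 54 mm behind the grasp point. The pads swing forward as they close: fully open they stand 13 mm farther back than shut.
Start: joints at [0.989, 0.276, 1.505, -0, 1.361, -0.121], TCP at [0.256, 0.515, 0.245] pointing down, gripper open.
Joint ranges: [-2.89, 2.89], [-0.75, 2.08], [0.22, 2.7], [-1.18, 4.32], [0.11, 2.71], [-2.7, 2.7]. Speed limits (rad/s): [2.57, 2.57, 3.14, 3.14, 3.14, 3.14].

## Interface

Orientations are given as a rotation vector (axis times angle).
In Python, from cell import sense, capture, hand_in, tip_extent gives the robot as it stands.
- The arm moves only by the tool move_arm, never from a script. Its argument "steps" is a list of rows, each a list of 4 numbers: the shift along the tool's x, y, z in m, then the turn about the tool's z in rad. A call has 1 to 20 rows; each row is the pose to reach, as a shift and turn from the pose commanded when the call began, along the tool's axes at that moment; what a row does not reach only later rows make up. A row lasts 1/10 s, in which the tool goes at most 50 mm and 8.59 degrees, less where a joint would pass 70% of its speed; a pose out of reach is approached as far as the arm can. A call with a gripper value outside its range is refused whole. "fingers" is the closure, from 0 (fully open) to 1 (shut), set as the call begins (left out, the last holds). The fingers move at their own pace and stop on an object; "squeeze" is the grip in N (left out, the last holds). Time passes only in rows, so rows that repeat a pose let the fingers close. It gives the time, the measured TCP pose, the force and the opening at its end, in the units of the state.
- sense(): the state, without advancing time (a new reading comes with each control period).
- capture(name): name is "scene" or "side" or "wrist"; returns a dict with "pixels" (420x560x3 uint8, red, green, blue), "z_map" (420x560 float32, m along the optical axis (not along the pixel's ray), 0 where there is no reading), "fx", "fy", "cx", "cy" (pixels), "world_from_camera" (4x4, takes a point from camera to world coordinates). Camera axes: x right, y up, looking along -z (the intrinsics and any distortion apply to the point x, -y, -z); pixel columns grow to the right and rows downward; lengths in m; the calibration is good to about 2 mm. A picture is of the moment at which its call begins.
- hand_in(): hands the job in, once; it reports no verdict.
The state is a dict: "time": time; "joint_pos": joint angles; "qvel": joint speeds; "joint_torque": joint torques, N m; "ee_pos": TCP position; "tcp_rot": TCP orientation; "contact_force": force on the tool from outside, world axes, zero at the start; "moment": the same for the moment, N m; "opening": opening from 0.0 (shut) to 1.0 (fully open).
Only numpy, scipy, OpenCV 4.12 (cv2) and the standard library are available. Lean on these libraries where they do the work, as an engineer would, in place of code of your own. Each camera call takes 0.05 s, during which the arm holds its last target.

## Task

Load the carrier with the blue grip onto the microscope: lift the spring clip by its red disc so that it stays up, slide the carrier in flat between the guides beneath it, gently but fully home against the stop, then lower the clip onto the carrier and let go. Leave the other things on the bench alone.

Things in the scene. Friction and masses are not known exactly. Their poses are not given: they have to be found in the camera images.
- scope: Fixed cream microscope, foot 350 x 170 mm, 390 mm tall. Origin on the bench; +x is the way the carrier slides in (towards the column), z up. Its black level stage: top at z = 130 mm, x = -120 to 95 mm, 150 mm wide, centred on y = 0.
- guide_mouth (a point): On the stage top, at (-20, 0, 130) mm in the scope's frame, where the two straight guides begin. Aluminium, 7 mm tall, inner faces at y = +-40 mm from x = -20 to 55 mm; towards -x they flare to about y = +-51 mm at x = -51 mm.
- head_edge (a point): Lower front edge of the head over the stage, at (6, 0, 245) mm in the scope's frame. Beyond it (x > 6 mm): head 120 mm wide, 115 to 210 mm above the stage, turret from 88 mm, objectives (x 27 to 73 mm) from 58 mm. An upright gripper at the clip's disc strikes it: lean the gripper back towards -x by 40 to 45 degrees, fingers closing along y.
- stage_stop (a point): Centre of the stop's face on the stage top, at (55, 0, 130) mm in the scope's frame, axes as the scope. The stop is a rigid bar across the stage, 10 mm tall; the carrier's front edge must rest against it.
- clip (a joint): Angle of the spring clip: 0 down on the bare stage, 0.38 rad fully up, about 0.06 lying on the carrier. Hinge axis along y at (75, 26, 144) mm in the scope's frame; a steel leaf 9 mm wide pointing to -x. Over-centre spring: below about 0.22 rad it is pulled down (2 N at the tip), above that it swings up and stays up.
- clip_tab (a point): Centre of the red disc on the clip's tip: 30 mm diameter, 14 mm thick along the scope's y (pinch its flat faces; it may pivot between the fingers). 90 mm towards -x from the hinge axis and 20 mm above it at angle 0, i.e. at (-15, 26, 164) mm in the scope's frame; fully up at about (-1, 26, 196) mm.
- clip_toe (a point): Underside of the clip's toe, the point that presses on the carrier: (-11, 26, 131) mm in the scope's frame at angle 0; about 30 mm higher when up.
- carrier: Loose light-alloy slide carrier, pale glass window, blue grip, about 110 g: plate 145 (x) x 76 (y) x 6 mm. Origin at the centre of its underside, +x its front edge, which goes in first. The grip is an upright block at its rear, x = -72.5 to -42.5 mm, 12 mm thick along y at y = 0, top 42 mm above the underside. When home its origin is at (-17.5, 0, 130) mm in the scope's frame.
- carrier_grip (a point): Point in the blue grip of the carrier, at (-57.5, 0, 30) mm in the carrier's frame: where to pinch it across its 12 mm thickness. The centre of mass lies about 37 mm ahead of it (+x), so the front droops if gripped weakly: grip firmly.
- spare: Another carrier, same size, with a grey grip and amber window; not to be moved. Origin at the centre of its underside. It may lie in either of the two places on the bench.
- jar: Amber jar, 44 mm diameter, 85 mm tall, standing upright on the bench; origin at the centre of its underside; leave alone.
- lens: Spare objective lens, bright metal, 38 mm diameter, 58 mm tall, standing upright; origin at the centre of its underside; leave alone.
There are look-alikes about, which are no part of the job. Leave any yellow look-alike of the carrier alone.

How it is judged:
By the outcome, as a careful person would: the job done as asked, in the order asked, and still so for the second after the job is handed in, with the robot touching nothing.
It also fails if it takes over 72 s, if anything falls off the work surface, if the arm or the gripper's body presses on something with over 40 N, if the wrist force passes 120 N, or if a joint passes its speed limit or range.

## Working session

There is one attempt and no reset: what is moved stays moved. The work goes in short steps, Python scripts to look and compute and a tool call to move; the robot and the scene stay as the last step left them, time stands still between calls to the robot, and variables do not carry over. Pictures are saved under pics/ and viewed, and the job is handed in when it is done.

Besides the shell and the picture viewer there is one more tool, called as name(argument=value, ...) on one line, values as JSON. move_arm: Moves the arm, as the interface text tells. Its arguments: {"type":"object","properties":{"steps":{"type":"array","items":{"type":"array","items":{"type":"number"}}},"fingers":{"type":"number"},"squeeze":{"type":"number"}},"required":["steps"]}

```bash
ls; mkdir -p pics
cat > h.py <<'E'
import numpy as np, cv2
from scipy.spatial.transform import Rotation as R
from cell import sense, capture, hand_in, tip_extent
def save(n,c,crop=None,s=1):
    p=c["pixels"][:,:,::-1]
    if crop: p=p[crop[1]:crop[3],crop[0]:crop[2]]
    if s!=1: p=cv2.resize(p,None,fx=s,fy=s,interpolation=cv2.INTER_CUBIC)
    cv2.imwrite("pics/"+n+".png",p)
def ray(c,u,v):
    T=c["world_from_camera"]
    d=np.array([(u-c["cx"])/c["fx"],-(v-c["cy"])/c["fy"],-1.])
    return T[:3,3],T[:3,:3]@d
def onz(c,u,v,z):
    o,d=ray(c,u,v); return o+d*(z-o[2])/d[2]
def dep(c,u,v):
    o,d=ray(c,u,v); return o+d*c["z_map"][int(round(v)),int(round(u))]
def proj(c,P):
    T=c["world_from_camera"]; q=T[:3,:3].T@(np.asarray(P)-T[:3,3])
    return np.array([c["cx"]+c["fx"]*q[0]/-q[2], c["cy"]+c["fy"]*-q[1]/-q[2]])
def cloud(c):
    T=c["world_from_camera"]; H,W=c["z_map"].shape
    u,v=np.meshgrid(np.arange(W),np.arange(H)); z=c["z_map"]
    P=np.stack([(u-c["cx"])/c["fx"]*z,-(v-c["cy"])/c["fy"]*z,-z],-1)
    return P@T[:3,:3].T+T[:3,3]
E
python3 - <<'E'
from h import *
import pickle
s=sense(); print(s, tip_extent)
for n in("scene","side","wrist"):
    c=capture(n); save(n+"0",c); pickle.dump(c,open(n+"0.pkl","wb"))
    print(n,{k:v for k,v in c.items() if k not in("pixels","z_map")}, (c["z_map"]>0).mean())
E
```

```text
pics
{'time': 0.0, 'joint_pos': array([ 9.89040833e-01,  2.76615950e-01,  1.50616194e+00,  5.10228124e-05,
        1.36069701e+00, -1.20989749e-01]), 'qvel': array([0.00031295, 0.00101049, 0.00062428, 0.00032171, 0.00040948,
       0.00121536]), 'joint_torque': array([-1.41737044e-03, -4.16768861e+01, -2.45804429e+01, -4.58241266e-04,
        1.10271786e-02, -6.35451755e-06]), 'ee_pos': array([0.25536494, 0.51461165, 0.24441626]), 'tcp_rot': array([-7.17241050e-01, -3.05790742e+00,  2.74839300e-03]), 'contact_force': array([-0.16114365, -0.51210929,  0.14697889]), 'moment': array([-0.03077618, -0.02961107,  0.03476861]), 'opening': 1.0040575633074877} 0.014
scene {'fx': 480.9277868451831, 'fy': 480.9277868451831, 'cx': 272.42555976690227, 'cy': 205.04218777538205, 'world_from_camera': array([[ 0.86683842, -0.2860919 ,  0.40834124,  1.0911675 ],
       [ 0.49819267,  0.52965385, -0.6864917 , -0.95991637],
       [-0.0198798 ,  0.79851   ,  0.6016532 ,  0.98687645],
       [ 0.        ,  0.        ,  0.        ,  1.        ]])} 0.9944770408163265
side {'fx': 529.4674360577567, 'fy': 52
[... 238 characters left out ...]
    -9.89646094e-01],
       [-2.07588862e-04,  7.95191662e-01,  6.06358127e-01,
         1.08506326e+00],
       [ 0.00000000e+00,  0.00000000e+00,  0.00000000e+00,
         1.00000000e+00]])} 0.9960501700680272
wrist {'fx': 352.9852803540534, 'fy': 352.9852803540534, 'cx': 277.8775314789555, 'cy': 205.2802846745665, 'world_from_camera': array([[ 4.44344582e-01, -8.51677111e-01, -2.77856064e-01,
         1.84103689e-01],
       [ 8.95855941e-01,  4.22488425e-01,  1.37643251e-01,
         5.50021122e-01],
       [ 1.63364914e-04, -3.10080038e-01,  9.50710441e-01,
         3.72300144e-01],
       [ 0.00000000e+00,  0.00000000e+00,  0.00000000e+00,
         1.00000000e+00]])} 0.995969387755102
```

View pics/scene0.png

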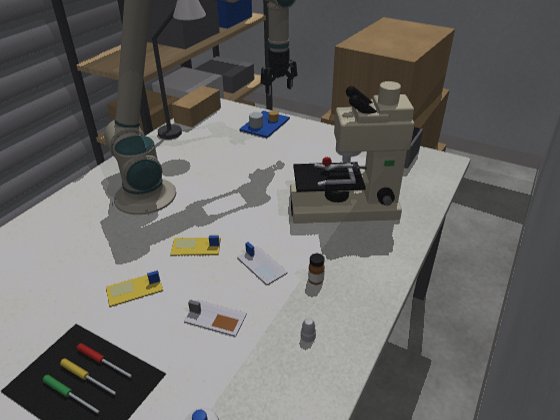

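View pics/side0.png

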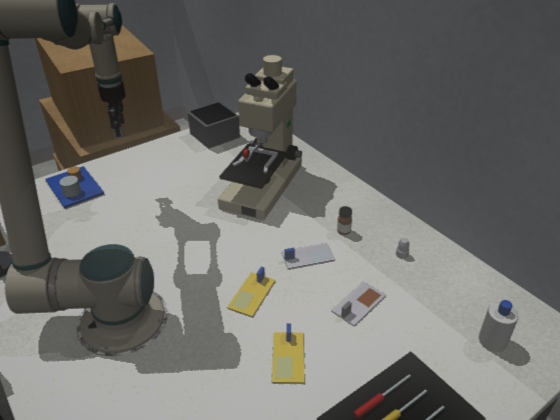

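View pics/wrist0.png

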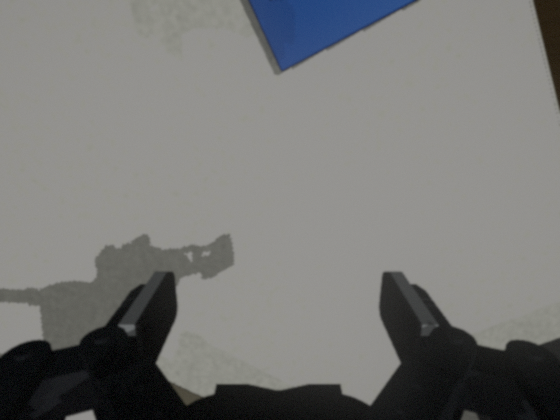

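The scene view shows the wanted carrier (blue grip at about (250,249), pale plate around (264,264)). The spare with the grey grip is at (195,307), with two yellow look-alikes to its left. The microscope is at (350,170) with the red disc at (327,161). The side view shows the carrier at (308,256) and the disc at (246,153).

Run:
```python
from h import *
import pickle
S={n:pickle.load(open(n+"0.pkl","rb")) for n in("scene","side")}
for n,c in S.items():
    C=cloud(c); hsv=cv2.cvtColor(c["pixels"],cv2.COLOR_RGB2HSV); c["C"]=C
    H,Sa,V=[hsv[...,i].astype(int) for i in range(3)]
    red=((H<8)|(H>172))&(Sa>150)&(V>70)
    nn,lab,st,ce=cv2.connectedComponentsWithStats(red.astype(np.uint8))
    print(n,"red",[(st[i].tolist(),ce[i].round(1).tolist(),np.median(C[lab==i],0).round(3).tolist()) for i in range(1,nn) if st[i,4]>15])
    blue=(H>105)&(H<130)&(Sa>120)&(V>40)
    nn,lab,st,ce=cv2.connectedComponentsWithStats(blue.astype(np.uint8))
    for i in range(1,nn):
        if st[i,4]>25:
            P=C[lab==i]; print(n,"blue",st[i].tolist(),ce[i].round(1).tolist(),np.median(P,0).round(3),P[:,2].min().round(3),P[:,2].max().round(3))
    # black stage z~.13
    st_=(abs(C[...,2]-.130)<.006)&(V<60)&(C[...,0]>.3)
    nn,lab,stt,ce=cv2.connectedComponentsWithStats(st_.astype(np.uint8))
    i=1+np.argmax(stt[1:,4]); P=C[lab==i]; print(n,"stage",stt[i],P[:,2].mean(),cv2.minAreaRect(P[:,:2].astype(np.float32)))
    up=(C[...,2]>.004)&(C[...,2]<.3)
    # bench level check
    print("bench z",np.median(C[300:330,100:200,2]))
save("sc_scope",S["scene"],(270,70,430,230),4); save("sd_scope",S["side"],(210,50,320,220),3.5)
save("sc_car",S["scene"],(160,220,330,350),4); save("sd_car",S["side"],(220,220,400,330),4)
```

```text
scene red [([323, 157, 7, 4, 16], [325.9, 158.6], [0.568, 0.262, 0.176]), ([77, 343, 27, 19, 201], [89.5, 351.7], [0.34, -0.573, 0.02])]
scene blue [217, 0, 35, 28, 751] [233.0, 12.0] [-0.482  1.3    0.244] 0.178 0.987
scene blue [240, 111, 49, 27, 488] [265.3, 125.4] [0.125 0.626 0.01 ] 0.0 0.987
scene blue [209, 236, 10, 10, 90] [213.4, 240.5] [ 0.372 -0.106  0.029] 0.009 0.044
scene blue [246, 242, 8, 14, 80] [249.4, 248.8] [ 0.489 -0.088  0.032] 0.009 0.045
scene blue [148, 271, 11, 13, 103] [153.1, 276.9] [ 0.315 -0.313  0.031] 0.008 0.044
scene blue [192, 410, 15, 10, 123] [198.9, 415.1] [ 0.718 -0.621  0.139] 0.11 0.987
scene stage [ 294  164   72   27 1308] 0.12850668155355005 ((0.5877716541290283, 0.24009287357330322), (0.21435174345970154, 0.15712346136569977), 31.40749740600586)
bench z -0.0003908218341352465
side red [([243, 149, 5, 5, 16], [245.1, 150.9], [0.564, 0.265, 0.176]), ([355, 393, 29, 23, 218], [368.7, 404.3], [0.338, -0.57, 0.02])]
side blue [46, 167, 57, 39, 752] [74.7, 186.9] [0.105 0.638 0.012] 0.003 1.085
side blue [501, 300, 11, 9, 68] [505.9, 304.0] [ 0.717 -0.619  0.14 ] 0.136 0.144
side blue [287, 324, 3, 9, 26] [288.0, 327.8] [ 0.312 -0.308  0.042] 0.038 0.05
side stage [ 220  147   67   42 1258] 0.13005099082793173 ((0.5847328901290894, 0.24343064427375793), (0.2253333032131195, 0.14904019236564636), 31.19207191467285)
bench z 0.015537046701488588
```

View pics/sc_scope.png

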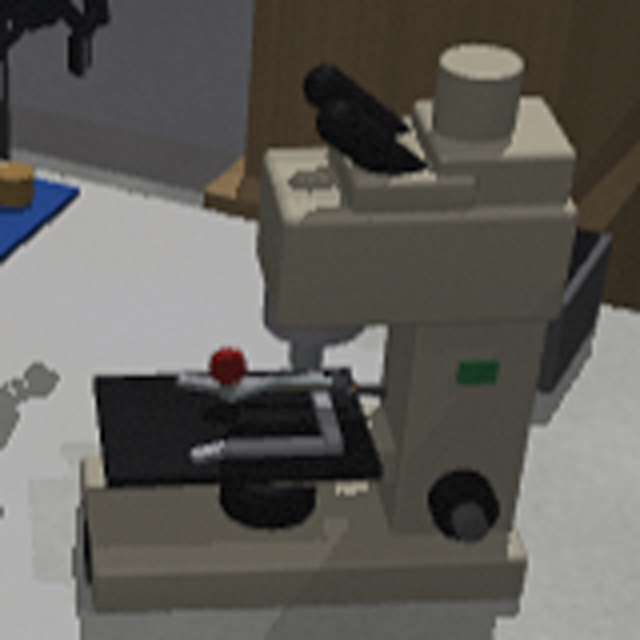

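View pics/sd_scope.png

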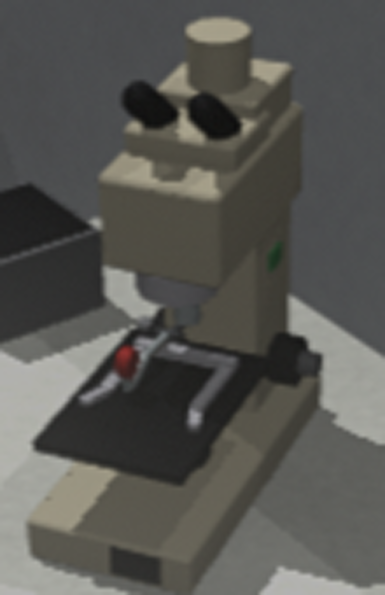

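View pics/sc_car.png

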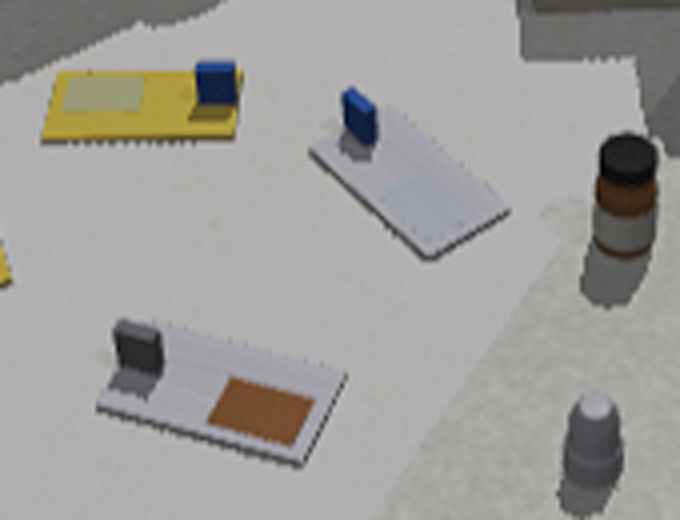

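View pics/sd_car.png

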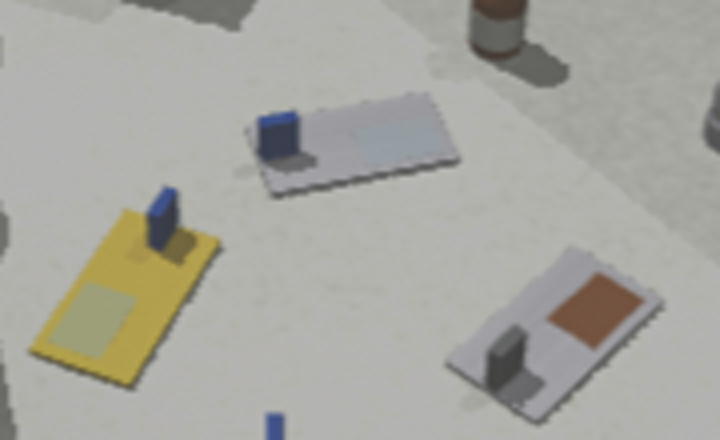

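The crops confirm the objects: scope stage with the disc on the far guide side, and the blue-grip pale carrier with its front edge pointing away from the robot to lower right. Next I measure both.

Run:
```python
from h import *
import pickle
S={n:pickle.load(open(n+"0.pkl","rb")) for n in("scene","side")}
for n,c in S.items():
    C=cloud(c); p=c["pixels"]; V=p.max(2).astype(int)
    # stage: dark pixels quad corners
    m=((abs(C[...,2]-.130)<.012)&(abs(C[...,0]-.587)<.16)&(abs(C[...,1]-.24)<.16)).astype(np.uint8)
    nn,lab,st,ce=cv2.connectedComponentsWithStats(m); i=1+np.argmax(st[1:,4]); m=(lab==i).astype(np.uint8)
    m=cv2.morphologyEx(m,cv2.MORPH_CLOSE,np.ones((7,7)))
    cs,_=cv2.findContours(m,cv2.RETR_EXTERNAL,cv2.CHAIN_APPROX_NONE); k=max(cs,key=cv2.contourArea)
    ap=cv2.approxPolyDP(cv2.convexHull(k),4,True)[:,0]
    for q in ap: print(n,"st",q,onz(c,*q,.13).round(4))
    # carrier plate
    x,y=C[...,0],C[...,1]
    m=((C[...,2]>.0035)&(C[...,2]<.06)&(np.hypot(x-.53,y+.12)<.13)).astype(np.uint8)
    m=cv2.morphologyEx(m,cv2.MORPH_OPEN,np.ones((2,2)))
    nn,lab,st,ce=cv2.connectedComponentsWithStats(m); i=1+np.argmax(st[1:,4]); 
    P=C[lab==i]; pl=P[P[:,2]<.009]; print(n,"plate z",np.median(pl[:,2]),st[i],cv2.minAreaRect(pl[:,:2].astype(np.float32)),cv2.boxPoints(cv2.minAreaRect(pl[:,:2].astype(np.float32))).round(4).tolist())
    g=P[P[:,2]>.015]; print("grip",cv2.minAreaRect(g[:,:2].astype(np.float32)),g.mean(0), g[:,2].max())
    # scope head
    m=(C[...,2]>.25)&(C[...,2]<.42)&(np.hypot(x-.65,y-.28)<.2); print("head",C[m].mean(0))
```

```text
scene st [380 179] [0.7411 0.2985 0.13  ]
scene st [380 184] [0.7507 0.2719 0.13  ]
scene st [360 190] [0.7081 0.2122 0.13  ]
scene st [297 192] [0.5428 0.1112 0.13  ]
scene st [293 165] [0.4596 0.2421 0.13  ]
scene st [366 164] [0.6701 0.3614 0.13  ]
scene plate z 0.004979247535714604 [242 244  24  31 317] ((0.5110220909118652, -0.10479258000850677), (0.06285732984542847, 0.1090565100312233), 40.566810607910156) [[0.45170000195503235, -0.08380000293254852], [0.522599995136261, -0.16670000553131104], [0.5703999996185303, -0.1257999986410141], [0.49939998984336853, -0.042899999767541885]]
grip ((0.7914280295372009, -0.5142130851745605), (0.02025601454079151, 1.074043869972229), 35.00162887573242) [ 0.50086013 -0.10113674  0.04653581] 0.9868764515194063
head [0.70856729 0.27210249 0.33290624]
side st [285 141] [0.753 0.301 0.13 ]
side st [286 155] [0.701  0.2253 0.13  ]
side st [261 188] [0.5255 0.1183 0.13  ]
side st [219 178] [0.449  0.2418 0.13  ]
side st [247 144] [0.6344 0.3631 0.13  ]
side plate z 0.005584025459951403 [283 244  53  26 686] ((0.5398741960525513, -0.1040552407503128), (0.0762697383761406, 0.14924612641334534), 68.67166900634766) [[0.45649999380111694, -0.11240000277757645], [0.5954999923706055, -0.16670000553131104], [0.6233000159263611, -0.09570000320672989], [0.48420000076293945, -0.0414000004529953]]
grip ((0.13557425141334534, -0.5286170244216919), (1.146824598312378, 0.02909182198345661), 52.03668212890625) [ 0.46544717 -0.1065497   0.05890478] 1.085063255434177
head [0.66154921 0.27323582 0.33451732]
```

Run:
```python
from h import *
import pickle
s=sense(); M=R.from_rotvec(s["tcp_rot"]).as_matrix(); print(M.round(3))
c=pickle.load(open("wrist0.pkl","rb")); T=c["world_from_camera"]
print("cam in tool",M.T@(T[:3,3]-s["ee_pos"]), "cam axes in tool\n",(M.T@T[:3,:3]).round(3))
for P in ([.54,-.104,.25],[.50,.18,.30]): print(M.T@(np.array(P)-s["ee_pos"]))
```

```text
[[-0.896  0.445 -0.001]
 [ 0.445  0.896 -0.001]
 [ 0.    -0.001 -1.   ]]
cam in tool [ 0.07964598 -0.00028377 -0.12764741] cam axes in tool
 [[ 0.     0.951  0.31 ]
 [ 1.     0.    -0.002]
 [-0.002  0.31  -0.951]]
[-0.52996716 -0.42766529 -0.00484677]
[-0.36784755 -0.19114341 -0.05515215]
```

move_arm(steps=[[-0.03,-0.017,-0.03,-0.09],[-0.06,-0.034,-0.055,-0.18],[-0.09,-0.051,-0.055,-0.27],[-0.12,-0.068,-0.055,-0.36],[-0.15,-0.085,-0.055,-0.45],[-0.18,-0.102,-0.055,-0.54],[-0.21,-0.12,-0.055,-0.63],[-0.24,-0.137,-0.055,-0.72],[-0.27,-0.154,-0.055,-0.81],[-0.3,-0.17,-0.055,-0.9],[-0.33,-0.187,-0.055,-0.97],[-0.358,-0.204,-0.055,-1.01],[-0.358,-0.204,-0.055,-1.01],[-0.358,-0.204,-0.055,-1.01]], fingers=0)

```text
time: 1.55
ee_pos: [0.4856, 0.1727, 0.2999]
tcp_rot: [0.848, -3.024, -0.001]
contact_force: [0.1, -0.0, -0.0]
opening: 1.0
```

Run:
```python
from h import *
import pickle
s=sense(); print(s["time"],s["ee_pos"],R.from_rotvec(s["tcp_rot"]).as_matrix().round(3),s["joint_pos"])
c=capture("wrist"); save("wrist1",c); pickle.dump(c,open("wrist1.pkl","wb"))
c=capture("scene"); save("scene1",c); pickle.dump(c,open("scene1.pkl","wb"))
```

```text
1.55 [0.48560024 0.17272701 0.29988315] [[-0.854 -0.52  -0.001]
 [-0.52   0.854  0.   ]
 [ 0.001  0.001 -1.   ]] [ 2.06173965e-01  1.58934915e-01  1.52652071e+00  7.42444095e-04
  1.45730483e+00 -1.91177041e+00]
```

View pics/wrist1.png

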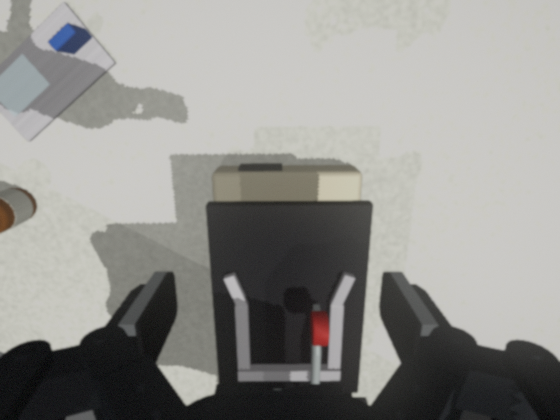

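View pics/scene1.png

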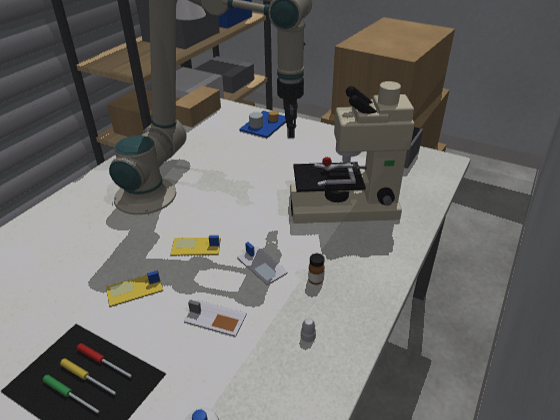

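The wrist view shows the stage's near edge at (208–371, 203) and the guides at x ≈ 240 and 337. The stop bar is at row 372–380 and the red disc at (320,328).

Run:
```python
from h import *
import pickle
c=pickle.load(open("wrist1.pkl","rb")); p=c["pixels"]; V=p.max(2).astype(np.uint8)
save("w1z",c,(200,190,390,400),3.8)
m=(V<70).astype(np.uint8); m[:195]=0; m[262:]=0; m[:,:200]=0; m[:,380:]=0
cs,_=cv2.findContours(m,cv2.RETR_EXTERNAL,cv2.CHAIN_APPROX_NONE); k=max(cs,key=cv2.contourArea)[:,0]
W=np.array([onz(c,*q,.13)[:2] for q in k])
# edges
top=k[:,1]<=k[:,1].min()+2; e=(k[:,0]>215)&(k[:,0]<365)&top
def fl(P):
    v=cv2.fitLine(P.astype(np.float32),cv2.DIST_HUBER,0,.01,.01).ravel(); return v
f=fl(W[e]); print("front edge",f, np.degrees(np.arctan2(f[1],f[0])))
L=(k[:,0]<225)&(k[:,1]>208)&(k[:,1]<258); Rr=(k[:,0]>355)&(k[:,1]>208)&(k[:,1]<258)
fL,fR=fl(W[L]),fl(W[Rr])
for f2 in(fL,fR): print(f2,np.degrees(np.arctan2(f2[1],f2[0])))
for u,v in k[e][::30]: pass
print(k[e][:,1].mean(), k[L][:,0].mean(),k[Rr][:,0].mean())
# guides along rows: bright runs
for v in range(285,366,10):
    r=V[v,215:370].astype(int); print(v,[(215+i) for i in np.where(np.diff((r>95).astype(int))!=0)[0]])
for u in (255,270,285,300): 
    r=V[350:395,u].astype(int); print(u,[350+i for i in np.where(np.diff((r>95).astype(int))!=0)[0]])
hsv=cv2.cvtColor(p,cv2.COLOR_RGB2HSV).astype(int); red=((hsv[...,0]<8)|(hsv[...,0]>172))&(hsv[...,1]>150)&(hsv[...,2]>60)
red[:, :290]=0;red[:,360:]=0
ys,xs=np.where(red); print("red",xs.min(),xs.max(),ys.min(),ys.max())
C=cloud(c); print("cloud stage z",np.median(C[215:255,230:350,2]))
```

```text
front edge [ 0.520018   -0.8541553   0.48980707  0.19390322] -58.666542
[0.8547469  0.51904505 0.55890524 0.14448774] 31.268215
[0.58384246 0.81186694 0.48802337 0.26431966] 54.27874
202.04605263157896 209.08163265306123 361.44262295081967
285 [np.int64(225), np.int64(239), np.int64(338), np.int64(352), np.int64(365)]
295 [np.int64(229), np.int64(244), np.int64(333), np.int64(347), np.int64(364)]
305 [np.int64(234), np.int64(247), np.int64(329), np.int64(343), np.int64(363)]
315 [np.int64(234), np.int64(247), np.int64(329), np.int64(343), np.int64(362)]
325 [np.int64(235), np.int64(248), np.int64(312), np.int64(343), np.int64(361)]
335 [np.int64(235), np.int64(248), np.int64(312), np.int64(342), np.int64(360)]
345 [np.int64(215), np.int64(236), np.int64(248), np.int64(312), np.int64(341), np.int64(360)]
355 [np.int64(216), np.int64(236), np.int64(249), np.int64(312), np.int64(321), np.int64(327), np.int64(341), np.int64(359)]
365 [np.int64(216), np.int64(237), np.int64(249), np.int64(311), np.int64(321), np.int64(326), np.int64(340), np.int64(358)]
255 [np.int64(370), np.int64(380)]
270 [np.int64(370), np.int64(379)]
285 [np.int64(370), np.int64(379)]
300 [np.int64(368), np.int64(381)]
red 311 327 312 345
cloud stage z 0.12948202198596795
```

View pics/w1z.png

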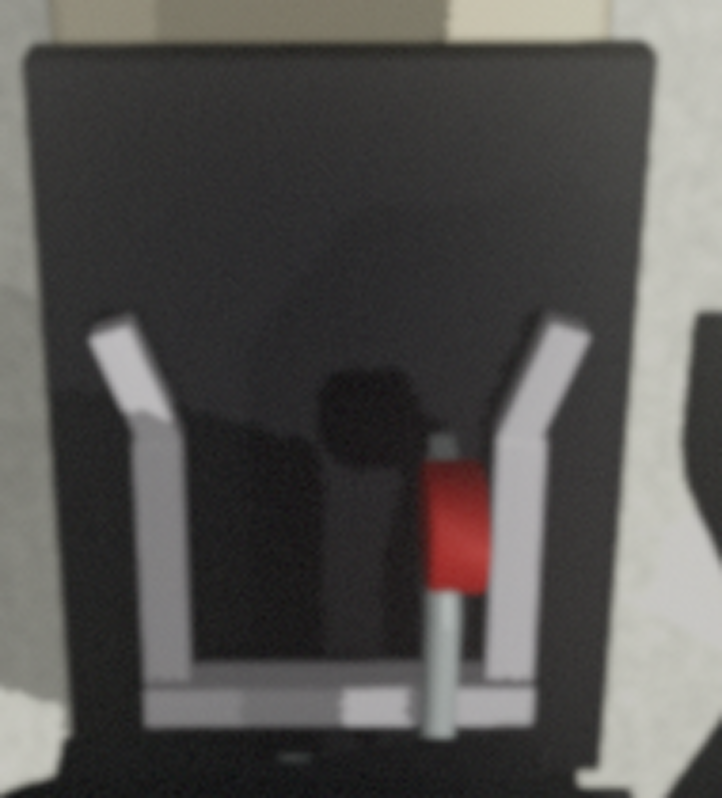

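Run:
```python
from h import *
import pickle
c=pickle.load(open("wrist1.pkl","rb"))
A=[];
for (u1,u2,v) in [(234.5,343.5,310),(235.5,342.5,335),(236.7,341.5,355)]:
    a=onz(c,u1,v,.137)[:2]; b=onz(c,u2,v,.137)[:2]; print("guide outer",a,b,np.linalg.norm(a-b)); A.append((a+b)/2)
    a=onz(c,u1+13,v,.137)[:2]; b=onz(c,u2-13,v,.137)[:2]; print("inner",np.linalg.norm(a-b),(a+b)/2)
A=np.array(A); d=A[2]-A[0]; print("mid dir",np.degrees(np.arctan2(d[1],d[0])))
for yaw in (31.3,):
    y=np.radians(yaw); ex=np.array([np.cos(y),np.sin(y)]); ey=np.array([-ex[1],ex[0]])
    fe=onz(c,290,202.2,.13)[:2]; O=fe+0.12*ex
    print("front edge mid",fe,"-> ex coord, O ex",O@ex)
    sf=onz(c,275,369.5,.140)[:2]; print("stop top face edge ex-55:",sf@ex-.055, " rear of stop top", onz(c,275,380,.140)[:2]@ex-.055)
    k1=onz(c,247.5,304,.137)[:2]@ex+.02; print("guide begin",k1)
    print("mid ey",A@ey, "stage edges", onz(c,208.5,230,.13)[:2]@ey, onz(c,371,230,.13)[:2]@ey)
    # disc
    for z in (.164,): 
        print("disc ey edges",onz(c,311.5,328,z)[:2]@ey,onz(c,327.5,328,z)[:2]@ey)
    print("disc top-ish: row311.5", onz(c,320,311.5,.164)[:2]@ex,"row345",onz(c,320,345.5,.164)[:2]@ex)
    np.save("axes.npy",np.array([ex,ey]))
```

```text
guide outer [0.6104211  0.20051041] [0.55608228 0.28989741] 0.1046075682968356
inner 0.07965530092149592 [0.58325532 0.24519794]
guide outer [0.63496677 0.21534319] [0.58023644 0.3054096 ] 0.10539149374345864
inner 0.07978234224149137 [0.60760535 0.26037024]
guide outer [0.65534485 0.22812747] [0.60059968 0.31824797] 0.10544542797192145
inner 0.07928529917779707 [0.62797608 0.27318145]
mid dir 32.036185138067445
front edge mid [0.49245361 0.18991314] -> ex coord, O ex 0.6394448380952297
stop top face edge ex-55: 0.6387945654833819  rear of stop top 0.652125040208245
guide begin 0.6390836793658516
mid ey [-0.09349375 -0.09317974 -0.09281594] stage edges -0.16724458052577001 -0.019651106857028672
disc ey edges -0.07440822356711482 -0.06021188859732646
disc top-ish: row311.5 0.6086309497679121 row345 0.6444811426196237
```

Run:
```python
from h import *
import pickle
c=pickle.load(open("wrist1.pkl","rb")); s=sense(); M=R.from_rotvec(s["tcp_rot"]).as_matrix()
C=cloud(c); t=(C-s["ee_pos"])@M
m=(c["z_map"]>0)&(t[...,2]>-.11)&(t[...,2]<.05)&(C[...,2]>.2)
for a,b in((0,280),(280,560)):
    mm=m.copy(); mm[:,:a]=0; mm[:,b:]=0; P=t[mm]
    print("max z tool",P[:,2].max())
    for lo in np.arange(-.1,.03,.01):
        q=P[(P[:,2]>lo)&(P[:,2]<=lo+.01)]
        if len(q)>20: print(round(lo,3),len(q),"x",q[:,0].min().round(3),q[:,0].max().round(3),"y",q[:,1].min().round(3),q[:,1].max().round(3))
```

```text
max z tool 0.0027529104784338883
-0.08 1287 x 0.013 0.019 y -0.037 -0.018
-0.07 5938 x 0.003 0.019 y -0.068 -0.001
-0.06 5749 x -0.01 0.018 y -0.076 -0.001
-0.05 2778 x -0.012 0.015 y -0.076 -0.038
-0.04 974 x -0.005 0.013 y -0.063 -0.043
-0.03 1157 x -0.011 0.012 y -0.058 -0.043
-0.02 948 x -0.011 0.012 y -0.058 -0.043
-0.01 644 x -0.011 0.012 y -0.057 -0.043
-0.0 55 x -0.011 0.009 y -0.044 -0.044
max z tool 0.002425347615614127
-0.08 1291 x 0.013 0.019 y 0.015 0.058
-0.07 5998 x 0.003 0.019 y -0.001 0.067
-0.06 5863 x -0.01 0.018 y 0.0 0.073
-0.05 2724 x -0.013 0.015 y 0.036 0.074
-0.04 992 x -0.006 0.013 y 0.041 0.06
-0.03 1144 x -0.011 0.012 y 0.041 0.056
-0.02 956 x -0.011 0.012 y 0.041 0.056
-0.01 643 x -0.012 0.012 y 0.041 0.055
-0.0 48 x -0.01 0.009 y 0.041 0.042
```

Run:
```python
from h import *
import pickle
s=sense(); M=R.from_rotvec(s["tcp_rot"]).as_matrix()
A=[]
for n in("scene","side"):
    c=capture(n) ; pickle.dump(c,open(n+"1.pkl","wb"))
    C=cloud(c); t=((C-s["ee_pos"])@M).reshape(-1,3)
    ok=(c["z_map"].ravel()>0)&(abs(t[:,0])<.13)&(abs(t[:,1])<.13)&(t[:,2]>-.35)&(t[:,2]<.02)
    P=t[ok]; A.append(P)
    save("grip_"+n,c,(250,0,340,150) if n=="scene" else (60,0,330,200),3.8 if n=="scene" else 2.5)
for i,P in enumerate(A):
    print(i)
    for lo in np.arange(-.3,.01,.02):
        q=P[(P[:,2]>lo)&(P[:,2]<=lo+.02)]
        if len(q)>3: print(round(lo,3),len(q),"x",q[:,0].min().round(3),q[:,0].max().round(3),"y",q[:,1].min().round(3),q[:,1].max().round(3))
```

```text
0
-0.3 206 x -0.032 0.036 y -0.04 -0.0
-0.28 195 x -0.033 0.034 y -0.04 -0.008
-0.26 199 x -0.041 0.034 y -0.04 0.023
-0.24 187 x -0.034 0.034 y -0.041 0.0
-0.22 177 x -0.031 0.034 y -0.04 -0.007
-0.2 199 x -0.036 0.037 y -0.043 0.008
-0.18 153 x -0.035 0.037 y -0.041 0.002
-0.16 223 x -0.035 0.038 y -0.047 0.01
-0.14 181 x -0.036 0.038 y -0.045 -0.005
-0.12 103 x -0.035 0.038 y -0.069 -0.011
-0.1 144 x -0.018 0.02 y -0.078 0.013
-0.08 80 x -0.019 0.02 y -0.081 0.016
-0.06 52 x -0.012 0.014 y -0.08 -0.043
-0.04 33 x -0.008 0.012 y -0.061 -0.047
-0.02 54 x -0.009 0.012 y -0.06 0.045
0.0 5 x -0.005 0.009 y -0.051 -0.048
1
-0.3 208 x -0.01 0.041 y -0.035 0.03
-0.28 195 x -0.008 0.039 y -0.036 0.032
-0.26 193 x -0.011 0.04 y -0.033 0.029
-0.24 191 x -0.012 0.039 y -0.034 0.033
-0.22 185 x -0.007 0.038 y -0.034 0.032
-0.2 195 x -0.022 0.04 y -0.036 0.031
-0.18 164 x -0.022 0.04 y -0.036 0.032
-0.16 216 x -0.019 0.043 y -0.037 0.039
-0.14 177 x -0.004 0.042 y -0.039 0.033
-0.12 145 x -0.014 0.038 y -0.066 0.067
-0.1 297 x -0.013 0.024 y -0.07 0.072
-0.08 256 x -0.019 0.023 y -0.073 0.076
-0.06 176 x -0.015 0.019 y -0.074 0.076
-0.04 84 x -0.011 0.016 y -0.056 0.066
-0.02 65 x -0.014 0.016 y -0.054 0.059
```

View pics/grip_scene.png

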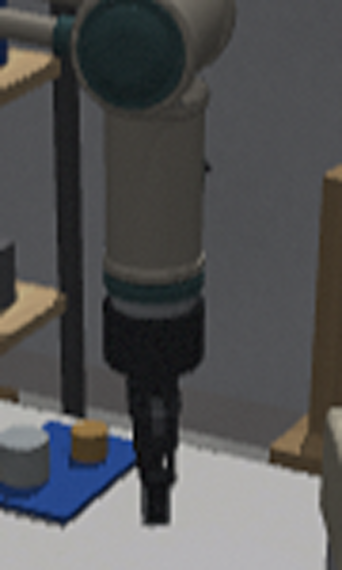

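View pics/grip_side.png

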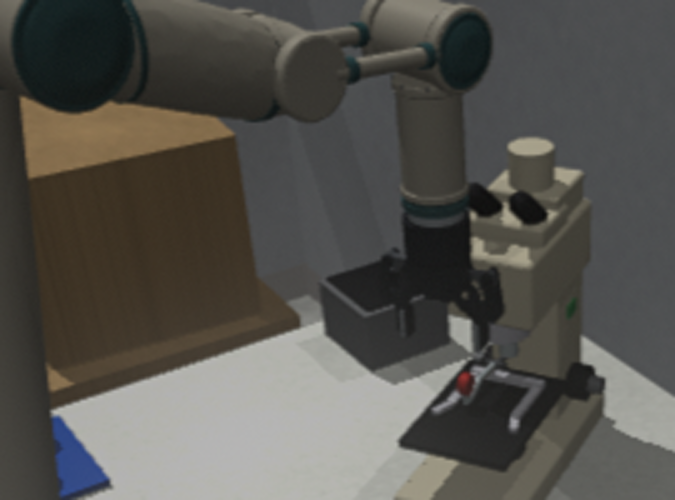

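move_arm(steps=[[-0.005,0.006,0,0.14],[-0.008,0.012,0,0.28],[-0.012,0.018,0,0.42],[-0.016,0.024,0,0.56],[-0.02,0.028,0,0.7],[-0.02,0.032,0,0.84],[-0.02,0.036,0,0.98],[-0.02,0.0375,0,1.12],[-0.02,0.0375,0.02,1.26],[-0.02,0.0375,0.04,1.4],[-0.02,0.0375,0.06,1.5],[-0.02,0.0375,0.09,1.571],[-0.02,0.0375,0.12,1.571],[-0.02,0.0375,0.14,1.571],[-0.02,0.0375,0.152,1.571],[-0.02,0.0375,0.155,1.571],[-0.02,0.0375,0.155,1.571]])

```text
time: 3.45
ee_pos: [0.4832, 0.216, 0.1456]
tcp_rot: [1.535, 2.741, 0.001]
contact_force: [-0.4, 0.4, -0.0]
opening: 0.997
```

```bash
cat >> h.py <<'E'
ex,ey=np.load("axes.npy"); OX,OY=.639,-.0932
def sc(P): P=np.asarray(P); return np.array([P[:2]@ex-OX,P[:2]@ey-OY,P[2]])
def st():
    s=sense(); M=R.from_rotvec(s["tcp_rot"]).as_matrix()
    print("t",round(s["time"],2),"scope xyz mm",(sc(s["ee_pos"])*1000).round(1),"tool x yaw rel scope",np.degrees(np.arctan2(M[:2,0]@ey,M[:2,0]@ex)).round(2),"F scope",np.round([s["contact_force"][:2]@ex,s["contact_force"][:2]@ey,s["contact_force"][2]],1),"open",round(s["opening"],3))
E
python3 - <<'E'
from h import *
import pickle
st()
for n in("scene","side","wrist"):
    c=capture(n); pickle.dump(c,open(n+"2.pkl","wb")); 
    save("b_"+n,c,{"scene":(270,70,430,230),"side":(200,70,330,220),"wrist":None}[n],{"scene":3.6,"side":4,"wrist":1}[n])
E
```

```text
t 3.45 scope xyz mm [-113.9   26.7  145.6] tool x yaw rel scope 90.19 F scope [-0.1  0.5 -0. ] open 0.997
```

View pics/b_scene.png

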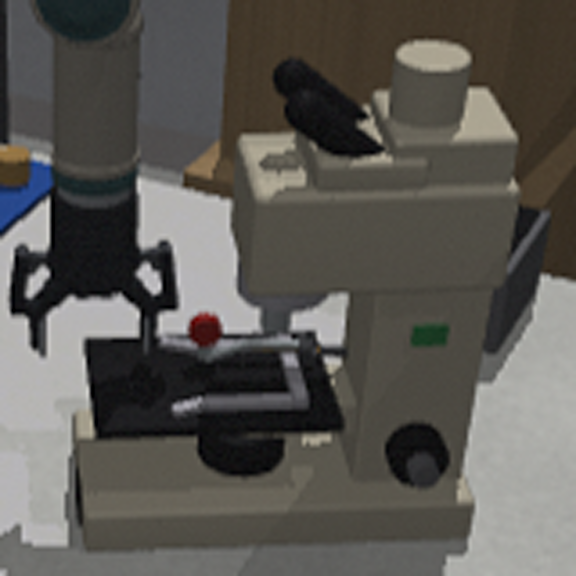

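View pics/b_side.png

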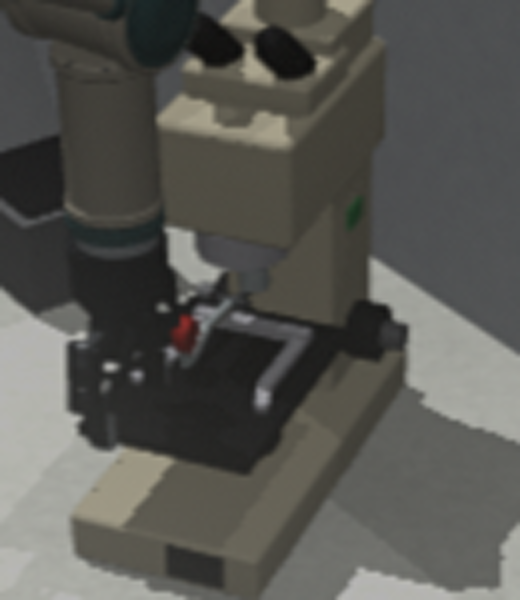

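View pics/b_wrist.png

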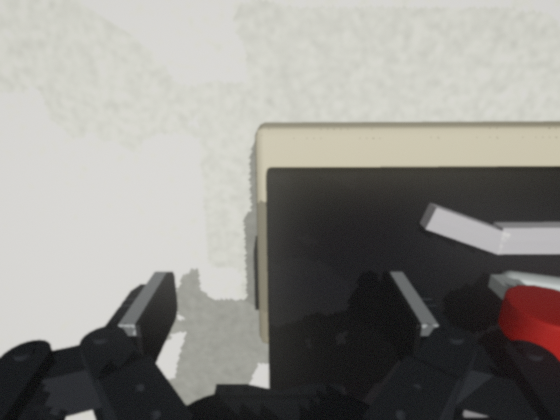

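The gripper stands upright with its front finger about 27 mm before the disc and level with it. I advance to contact.

move_arm(steps=[[0,0.006,0.002,0],[0,0.012,0.003,0],[0,0.018,0.004,0],[0,0.021,0.004,0],[0,0.023,0.004,0],[0,0.024,0.004,0],[0,0.025,0.004,0],[0,0.025,0.004,0]])

```text
time: 4.4
ee_pos: [0.5045, 0.2286, 0.1413]
tcp_rot: [1.536, 2.74, -0.0]
contact_force: [-0.9, -0.0, 0.0]
opening: 1.003
```

Run:
```python
from h import *
st()
c=capture("wrist"); save("c_wrist",c)
c=capture("scene"); save("c_scene",c,(270,70,430,230),3.6)
```

```text
t 4.4 scope xyz mm [-89.2  26.5 141.3] tool x yaw rel scope 90.16 F scope [-0.7  0.4  0. ] open 1.003
```

View pics/c_wrist.png

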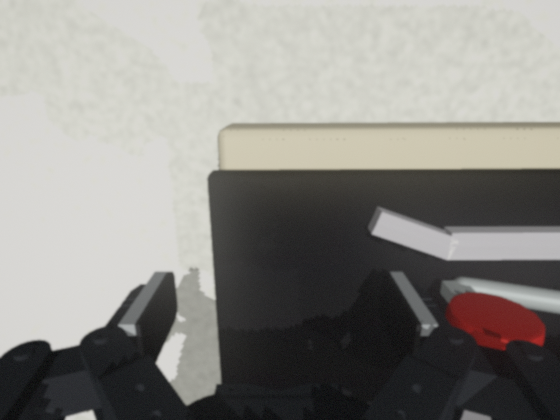

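View pics/c_scene.png

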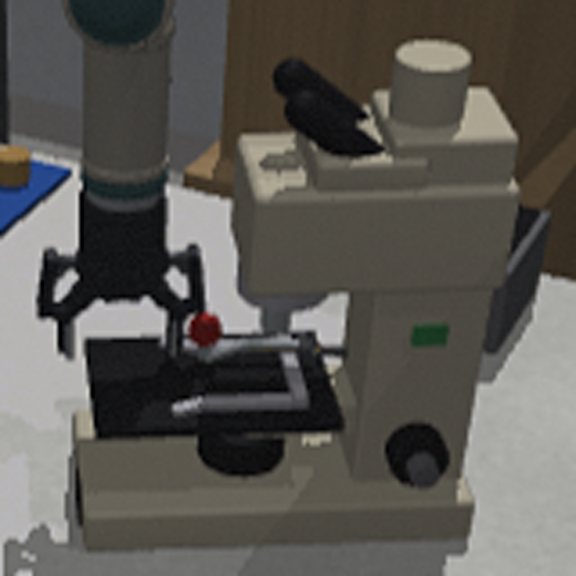

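move_arm(steps=[[0,0.0015,0,0],[0,0.003,0,0],[0,0.0035,-0.003,0],[0,0.0045,-0.006,0],[0,0.005,-0.009,0],[0,0.006,-0.012,0],[0,0.0065,-0.015,0]])

```text
time: 5.2
ee_pos: [0.5091, 0.2316, 0.1562]
tcp_rot: [-1.535, -2.739, 0.003]
contact_force: [-2.1, -0.7, -0.8]
opening: 1.001
```

Run:
```python
from h import *
st()
c=capture("scene"); save("d_scene",c,(270,70,430,230),3.6)
```

```text
t 5.2 scope xyz mm [-83.6  26.6 156.2] tool x yaw rel scope 90.16 F scope [-2.2  0.5 -0.8] open 1.001
```

View pics/d_scene.png

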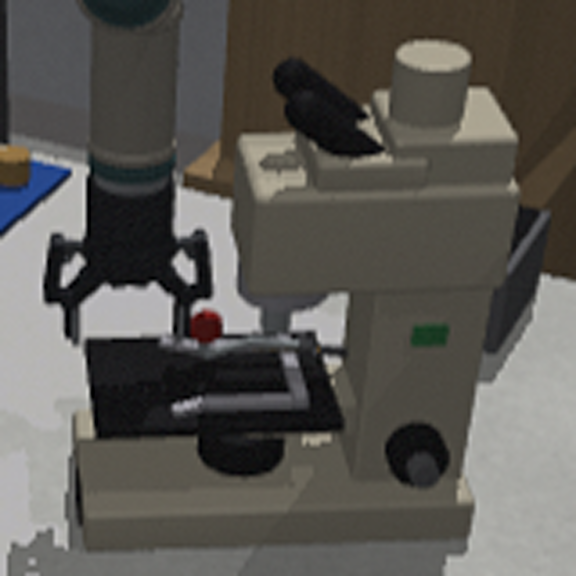

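move_arm(steps=[[0,0.001,-0.003,0],[0,0.002,-0.006,0],[0,0.003,-0.009,0],[0,0.004,-0.012,0],[0,0.005,-0.014,0]])

```text
time: 5.75
ee_pos: [0.513, 0.234, 0.1707]
tcp_rot: [-1.535, -2.739, 0.004]
contact_force: [-6.4, -2.9, 1.9]
opening: 1.0
```

Run:
```python
from h import *
st()
c=capture("scene"); save("e_scene",c,(270,70,430,230),3.6)
```

```text
t 5.75 scope xyz mm [-79.1  26.7 170.7] tool x yaw rel scope 90.16 F scope [-7.   0.9  1.9] open 1.0
```

View pics/e_scene.png

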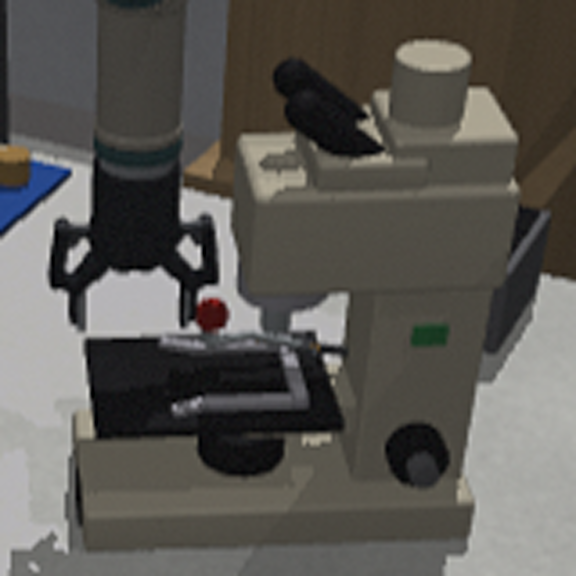

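move_arm(steps=[[0,0.001,-0.003,0],[0,0.002,-0.006,0],[0,0.003,-0.009,0],[0,0.004,-0.011,0],[0,0.004,-0.012,0]])

```text
time: 6.3
ee_pos: [0.5181, 0.237, 0.1832]
tcp_rot: [1.536, 2.74, 0.002]
contact_force: [-3.9, -1.7, 3.1]
opening: 0.998
```

Run:
```python
from h import *
st()
c=capture("scene"); save("f_scene",c,(270,70,430,230),3.6)
```

```text
t 6.3 scope xyz mm [-73.2  26.5 183.2] tool x yaw rel scope 90.16 F scope [-4.2  0.6  3.1] open 0.998
```

View pics/f_scene.png

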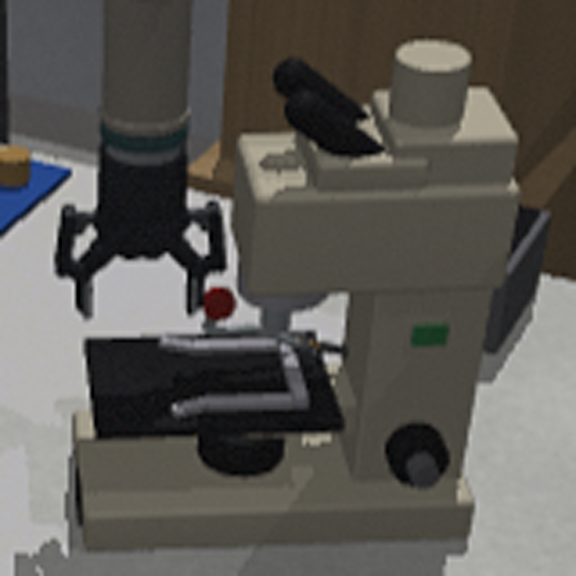

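move_arm(steps=[[0,-0.005,0,0],[0,-0.012,0,0],[0,-0.02,0,0],[0,-0.03,0,0],[0,-0.03,0,0],[0,-0.03,0,0]])

```text
time: 6.95
ee_pos: [0.4921, 0.2209, 0.1825]
tcp_rot: [1.536, 2.74, 0.001]
contact_force: [0.2, -0.3, -0.1]
opening: 1.0
```

Run:
```python
from h import *
st()
L=[]
for n,cr in(("scene",(270,70,430,230)),("side",(200,70,330,220))):
    c=capture(n); save("g_"+n,c,cr,3.6)
    hsv=cv2.cvtColor(c["pixels"],cv2.COLOR_RGB2HSV).astype(int); red=((hsv[...,0]<10)|(hsv[...,0]>170))&(hsv[...,1]>110)&(hsv[...,2]>40)
    red[:100]=0; red[220:]=0; red[:,:215]=0; red[:,400:]=0
    ys,xs=np.where(red); print(n,xs.mean(),ys.mean(),len(xs), (np.median([sc(dep(c,x,y)) for x,y in zip(xs,ys)],0)*1000).round(1)); L.append(ray(c,xs.mean(),ys.mean()))
(o1,d1),(o2,d2)=L
A=np.stack([d1,-d2],1); t=np.linalg.lstsq(A,o2-o1,rcond=None)[0]; p=o1+t[0]*d1;q=o2+t[1]*d2
print("disc tri",(sc((p+q)/2)*1000).round(1),"gap",np.linalg.norm(p-q))
```

```text
t 6.95 scope xyz mm [-103.8   26.4  182.5] tool x yaw rel scope 90.14 F scope [-0.  -0.4 -0.1] open 1.0
scene 331.17241379310343 152.44827586206895 58 [ -2.8  18.1 199.9]
side 246.725 142.375 40 [ -9.8  23.  203.5]
disc tri [ -0.6  27.3 196.2] gap 0.0034489677020909625
```

View pics/g_scene.png

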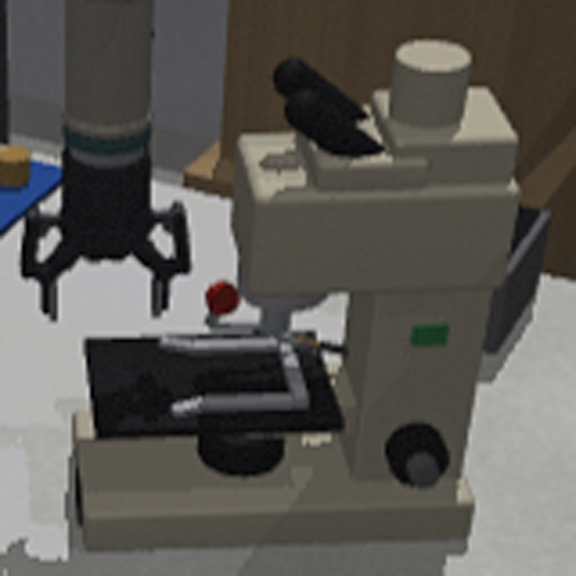

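The clip stays fully up: triangulated disc (-0.6, 27.3, 196.2) mm against (-1, 26, 196) expected. Next, the carrier.

move_arm(steps=[[0,-0.005,-0.04,0],[-0.02,-0.015,-0.07,-0.06],[-0.04,-0.026,-0.07,-0.12],[-0.065,-0.041,-0.07,-0.18],[-0.09,-0.057,-0.07,-0.24],[-0.115,-0.073,-0.07,-0.3],[-0.14,-0.089,-0.07,-0.37],[-0.165,-0.105,-0.07,-0.44],[-0.19,-0.121,-0.07,-0.51],[-0.215,-0.137,-0.07,-0.58],[-0.24,-0.153,-0.07,-0.64],[-0.256,-0.1635,-0.07,-0.65],[-0.256,-0.1635,-0.07,-0.65],[-0.256,-0.1635,-0.07,-0.65]])

```text
time: 8.45
ee_pos: [0.4864, -0.0826, 0.2522]
tcp_rot: [-0.583, -3.087, -0.001]
contact_force: [-0.5, 0.6, -0.3]
opening: 0.999
```

Run:
```python
from h import *
import pickle
s=sense(); print(s["time"],s["ee_pos"],R.from_rotvec(s["tcp_rot"]).as_matrix().round(4))
c=capture("wrist"); save("h_wrist",c); pickle.dump(c,open("wristh.pkl","wb"))
```

```text
8.45 [ 0.48640129 -0.08257544  0.25220192] [[-9.312e-01  3.645e-01  1.000e-04]
 [ 3.645e-01  9.312e-01  9.000e-04]
 [ 3.000e-04  9.000e-04 -1.000e+00]]
```

View pics/h_wrist.png

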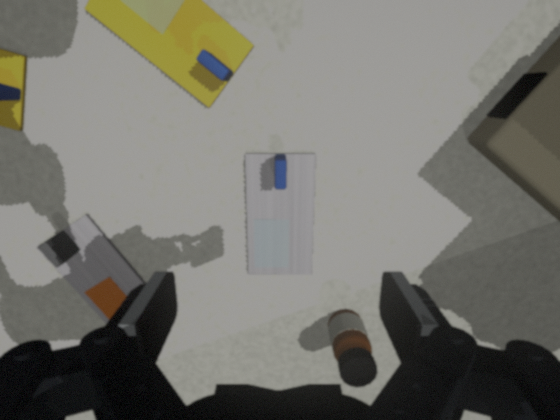

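Run:
```python
from h import *
import pickle
c=pickle.load(open("wristh.pkl","rb")); s=sense(); M=R.from_rotvec(s["tcp_rot"]).as_matrix(); e=s["ee_pos"]
p=c["pixels"]; save("h_z",c,(225,135,335,295),5 if False else 3.7)
hsv=cv2.cvtColor(p,cv2.COLOR_RGB2HSV).astype(int)
b=((hsv[...,0]>105)&(hsv[...,0]<130)&(hsv[...,1]>120)).astype(np.uint8); b[:140]=0;b[210:]=0;b[:,:260]=0;b[:,:300]*=1;b[:,300:]=0
ys,xs=np.where(b); print("blue px",xs.min(),xs.max(),ys.min(),ys.max()); 
C=cloud(c)
P=C[b>0]; t=(P-e)@M; topm=P[:,2]>.037; print("top n",topm.sum(),"tool",t[topm].min(0).round(4),t[topm].max(0).round(4),"z",P[topm,2].mean())
r=cv2.minAreaRect(t[topm][:,:2].astype(np.float32)); print(r)
m=(C[...,2]>.0035)&(C[...,2]<.010); m[:,:230]=0;m[:,330:]=0;m[:140]=0;m[:,:][290:]=0
m=m.astype(np.uint8); m=cv2.morphologyEx(m,cv2.MORPH_CLOSE,np.ones((9,9))); m=cv2.morphologyEx(m,cv2.MORPH_OPEN,np.ones((5,5)))
nn,lab,stt,ce=cv2.connectedComponentsWithStats(m); i=1+np.argmax(stt[1:,4]); print(stt[i])
k=max(cv2.findContours((lab==i).astype(np.uint8),cv2.RETR_EXTERNAL,cv2.CHAIN_APPROX_NONE)[0],key=len)[:,0]
T=np.array([(onz(c,*q,.006)-e)@M for q in k]); r=cv2.minAreaRect(T[:,:2].astype(np.float32)); print(r,cv2.boxPoints(r).round(4).tolist())
```

```text
blue px 276 284 160 187
top n 245 tool [-0.0123 -0.0019 -0.1277] [0.0794 0.006  0.2131] z 0.04259715522486705
((0.03356863558292389, 0.0021522855386137962), (0.09170197695493698, 0.007946956902742386), 0.1066679060459137)
[ 245  154   70  121 7713]
((-0.05701448768377304, 0.0016316026449203491), (0.1435566544532776, 0.07564321160316467), 0.20129413902759552) [[-0.12890000641345978, 0.03920000046491623], [-0.12870000302791595, -0.036400001496076584], [0.01489999983459711, -0.03590000048279762], [0.014600000344216824, 0.03970000147819519]]
```

View pics/h_z.png

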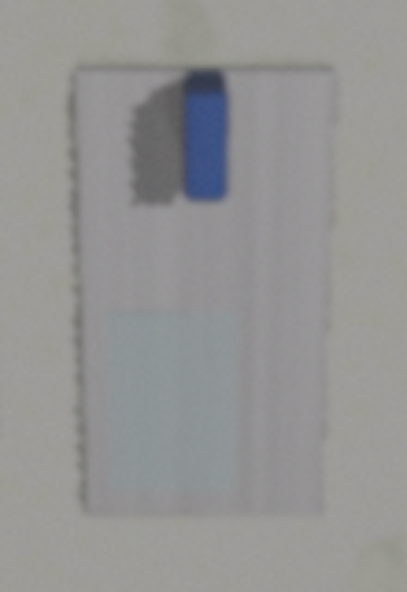

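move_arm(steps=[[0,0.0015,0.03,0],[0,0.0015,0.07,0],[0,0.0015,0.11,0],[0,0.0015,0.15,0],[0,0.0015,0.185,0],[0,0.0015,0.21,0],[0,0.0015,0.222,0],[0,0.0015,0.225,0],[0,0.0015,0.225,0],[0,0.0015,0.225,0]])

```text
time: 9.5
ee_pos: [0.4876, -0.081, 0.0281]
tcp_rot: [0.579, 3.086, -0.0]
contact_force: [0.1, -0.4, 0.1]
opening: 1.003
```

move_arm(steps=[[0,0,0,0],[0,0,0,0],[0,0,0,0],[0,0,0,0],[0,0,0,0],[0,0,0,0],[0,0,0,0],[0,0,0,0],[0,0,0,0],[0,0,0,0]], fingers=1, squeeze=100)

```text
time: 10.5
ee_pos: [0.487, -0.0813, 0.0277]
tcp_rot: [0.581, 3.087, -0.0]
contact_force: [-0.5, 0.4, 6.4]
opening: 0.128
```

Run:
```python
from h import *
s=sense(); print(s["time"],s["ee_pos"],s["contact_force"],s["moment"],s["opening"],tip_extent)
c=capture("wrist"); save("i_wrist",c)
```

```text
10.5 [ 0.4869883  -0.08132522  0.02767647] [-0.51237407  0.43693642  6.428265  ] [0.07127813 0.12666907 0.05296481] 0.12753587960372534 0.014
```

View pics/i_wrist.png

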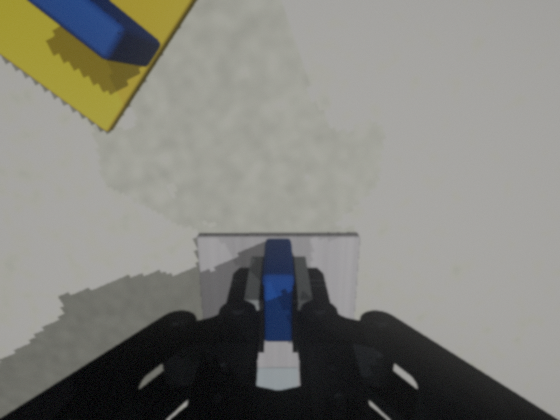

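move_arm(steps=[[0,0,-0.01,0],[0,0,-0.03,0],[0,0,-0.06,0],[0,0,-0.1,0],[0,0,-0.14,0],[0.01,0.014,-0.175,-0.06],[0.02,0.028,-0.2,-0.13],[0.032,0.045,-0.21,-0.21],[0.045,0.063,-0.212,-0.3],[0.058,0.081,-0.212,-0.39],[0.071,0.099,-0.212,-0.48],[0.084,0.117,-0.212,-0.57],[0.097,0.135,-0.212,-0.66],[0.11,0.153,-0.212,-0.75],[0.122,0.171,-0.212,-0.83],[0.132,0.186,-0.212,-0.89],[0.138,0.194,-0.212,-0.92],[0.1394,0.1953,-0.212,-0.92],[0.1394,0.1953,-0.212,-0.92],[0.1394,0.1953,-0.212,-0.92]])

```text
time: 12.55
ee_pos: [0.428, 0.1507, 0.2393]
tcp_rot: [0.849, -3.025, 0.001]
contact_force: [0.5, -0.1, -0.7]
opening: 0.123
```

Run:
```python
from h import *
st()
import pickle
c=capture("wrist"); save("j_wrist",c); pickle.dump(c,open("wristj.pkl","wb"))
c=capture("scene"); save("j_scene",c,(230,70,430,230),3.6)
```

```text
t 12.55 scope xyz mm [-195.    -0.4  239.3] tool x yaw rel scope -179.95 F scope [ 0.4 -0.3 -0.7] open 0.123
```

View pics/j_wrist.png

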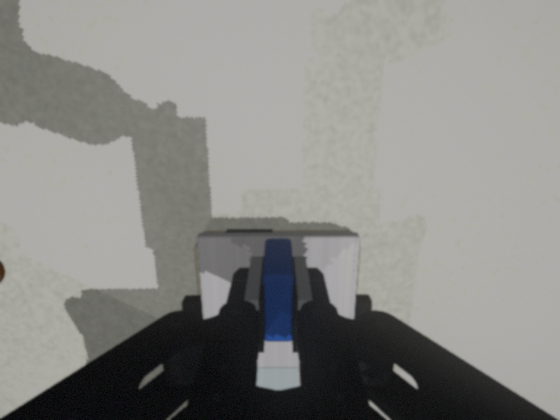

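View pics/j_scene.png

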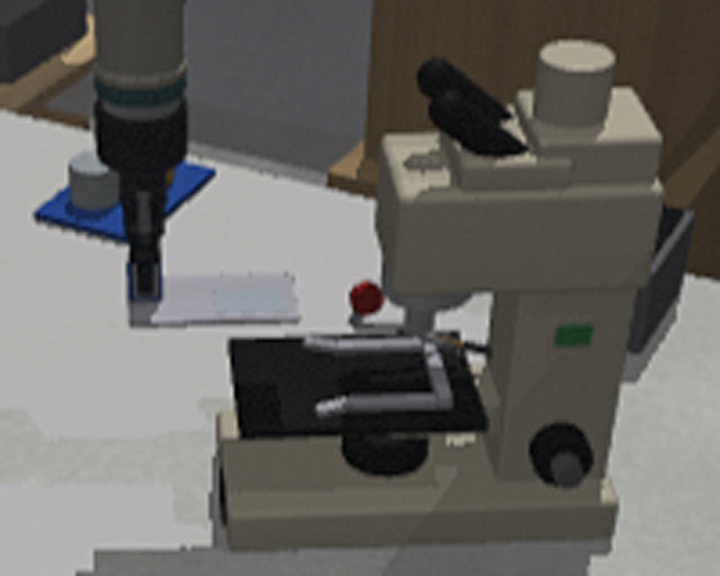

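move_arm(steps=[[0,-0.0005,0.02,0],[0,-0.0005,0.045,0],[0,-0.0005,0.065,0],[0,-0.0005,0.074,0],[0,-0.0005,0.078,0],[0,-0.0005,0.08,0],[0,-0.0005,0.0805,0],[0,-0.0005,0.0805,0]])

```text
time: 13.45
ee_pos: [0.4287, 0.151, 0.1595]
tcp_rot: [-0.85, 3.023, -0.0]
contact_force: [0.9, -0.1, -0.7]
opening: 0.12
```

Run:
```python
from h import *
st()
c=capture("scene"); save("k_scene",c,(230,70,430,230),3.6)
c=capture("side"); save("k_side",c,(180,90,330,220),4)
```

```text
t 13.45 scope xyz mm [-194.3   -0.5  159.5] tool x yaw rel scope -179.89 F scope [ 0.7 -0.5 -0.7] open 0.12
```

View pics/k_scene.png

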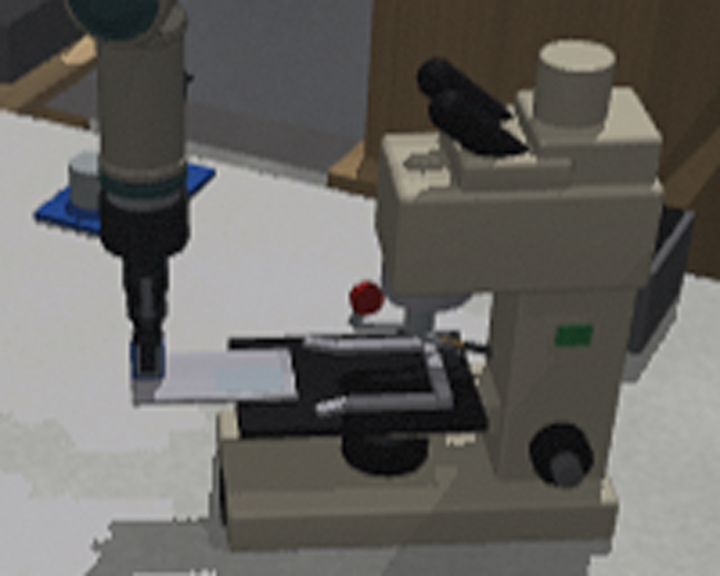

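View pics/k_side.png

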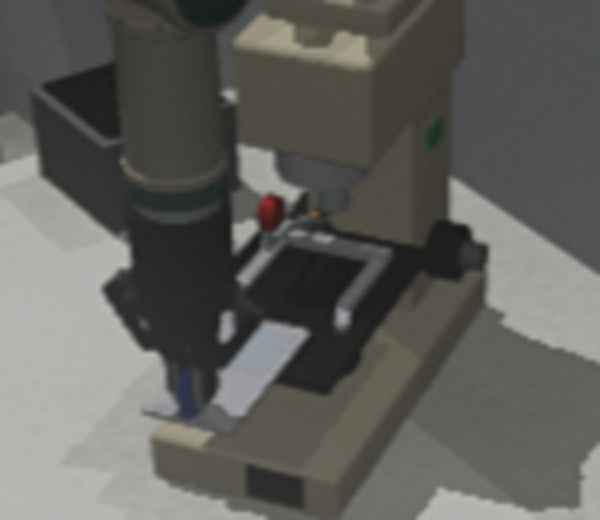

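move_arm(steps=[[-0.006,0,0,0],[-0.014,0,0.0005,0],[-0.022,0,0.001,0],[-0.03,0,0.001,0],[-0.038,0,0.001,0],[-0.046,0,0.001,0],[-0.053,0,0.001,0],[-0.058,0,0.001,0],[-0.062,0,0.001,0],[-0.066,0,0.001,0],[-0.07,0,0.001,0],[-0.07,0,0.001,0]])

```text
time: 14.75
ee_pos: [0.4883, 0.1876, 0.1578]
tcp_rot: [-0.85, 3.024, 0.0]
contact_force: [-0.1, 0.3, -1.0]
opening: 0.122
```

Run:
```python
from h import *
st()
c=capture("wrist"); save("l_wrist",c)
c=capture("side"); save("l_side",c,(180,90,330,220),4)
```

```text
t 14.75 scope xyz mm [-124.3   -0.2  157.8] tool x yaw rel scope -179.89 F scope [ 0.1  0.3 -1. ] open 0.122
```

View pics/l_side.png

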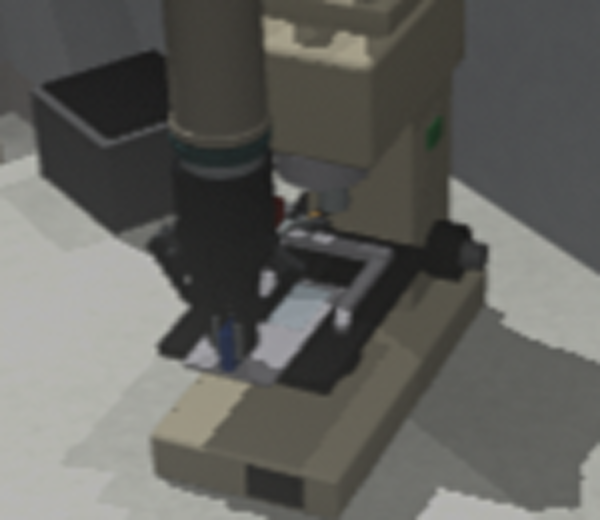

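move_arm(steps=[[-0.004,0,0,0],[-0.008,0,0,0],[-0.013,0,0,0],[-0.018,0,0,0],[-0.023,0,0,0],[-0.028,0,0,0],[-0.033,0,0,0],[-0.037,0,0,0],[-0.04,0,0,0],[-0.042,0,0,0],[-0.043,0,0,0],[-0.043,0,0,0]])

```text
time: 16.05
ee_pos: [0.5246, 0.2098, 0.1578]
tcp_rot: [-0.85, 3.024, 0.0]
contact_force: [0.2, 0.2, -0.8]
opening: 0.12
```

Run:
```python
from h import *
st()
c=capture("scene"); save("m_scene",c,(270,110,400,220),4.5)
```

```text
t 16.05 scope xyz mm [-81.7  -0.  157.8] tool x yaw rel scope -179.89 F scope [ 0.3  0.1 -0.8] open 0.12
```

View pics/m_scene.png

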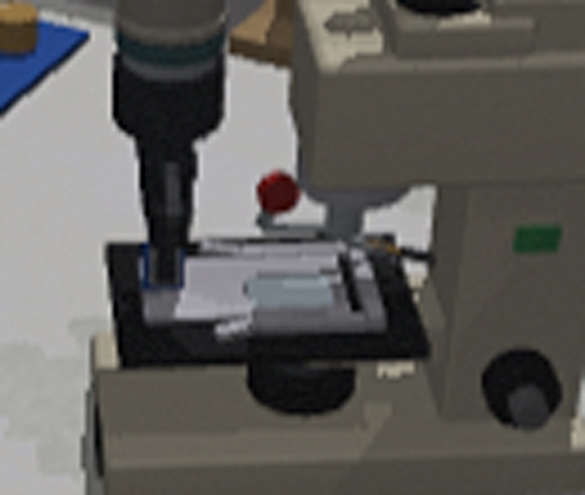

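move_arm(steps=[[-0.001,0,0,0],[-0.002,0,0,0],[-0.003,0,0,0],[-0.004,0,0,0],[-0.005,0,0,0],[-0.0055,0,0,0],[-0.0055,0,0,0]])

```text
time: 16.8
ee_pos: [0.5293, 0.2127, 0.1578]
tcp_rot: [-0.85, 3.024, 0.0]
contact_force: [0.2, -0.1, -1.2]
opening: 0.123
```

move_arm(steps=[[-0.0005,0,0,0],[-0.001,0,0,0],[-0.001,0,0,0]])

```text
time: 17.1
ee_pos: [0.5301, 0.2132, 0.1578]
tcp_rot: [-0.85, 3.024, 0.0]
contact_force: [0.6, -0.2, -1.8]
opening: 0.122
```

move_arm(steps=[[-0.0005,0,0,0],[-0.001,0,0,0],[-0.001,0,0,0]])

```text
time: 17.4
ee_pos: [0.531, 0.2138, 0.1578]
tcp_rot: [-0.85, 3.024, 0.0]
contact_force: [0.0, -0.0, -1.9]
opening: 0.122
```

move_arm(steps=[[-0.0005,0,0,0],[-0.001,0,0,0],[-0.001,0,0,0]])

```text
time: 17.7
ee_pos: [0.5319, 0.2143, 0.1578]
tcp_rot: [-0.85, 3.024, 0.0]
contact_force: [-0.1, -0.3, -1.1]
opening: 0.124
```

move_arm(steps=[[-0.0005,0,0,0],[-0.001,0,0,0],[-0.001,0,0,0]])

```text
time: 18.0
ee_pos: [0.5322, 0.2145, 0.1578]
tcp_rot: [0.85, -3.023, 0.0]
contact_force: [-0.7, -0.9, -0.9]
opening: 0.122
```

Run:
```python
from h import *
st()
c=capture("scene"); save("n_scene",c,(270,110,400,220),4.5)
```

```text
t 18.0 scope xyz mm [-72.8  -0.  157.8] tool x yaw rel scope -179.88 F scope [-1.1 -0.4 -0.9] open 0.122
```

View pics/n_scene.png

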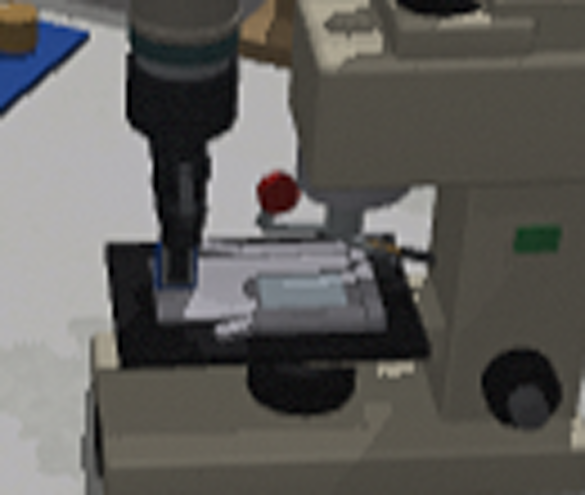

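move_arm(steps=[[-0.0005,0,0,0],[-0.001,0,0,0],[-0.001,0,0,0]])

```text
time: 18.35
ee_pos: [0.5323, 0.2144, 0.1577]
tcp_rot: [0.85, -3.021, 0.001]
contact_force: [-4.3, -3.2, 1.8]
opening: 0.116
```

Run:
```python
from h import *
st()
```

```text
t 18.35 scope xyz mm [-7.270e+01 -1.000e-01  1.577e+02] tool x yaw rel scope -179.88 F scope [-5.3 -0.5  1.8] open 0.116
```

move_arm(steps=[[0,0,0.0005,0],[0,0,0.001,0],[0,0,0.001,0]])

```text
time: 18.65
ee_pos: [0.5323, 0.2145, 0.1577]
tcp_rot: [0.85, -3.022, 0.001]
contact_force: [-5.7, -3.8, 5.4]
opening: 0.123
```

Run:
```python
from h import *
st()
```

```text
t 18.65 scope xyz mm [-7.280e+01 -1.000e-01  1.577e+02] tool x yaw rel scope -179.88 F scope [-6.9 -0.3  5.4] open 0.123
```

move_arm(steps=[[0,0,0,0],[0,0,0,0],[0,0,0,0],[0,0,0,0],[0,0,0,0],[0,0,0,0]], fingers=0.55)

```text
time: 19.25
ee_pos: [0.5336, 0.2154, 0.1567]
tcp_rot: [-0.85, 3.024, 0.0]
contact_force: [-0.1, 0.3, 0.5]
opening: 0.449
```

move_arm(steps=[[0,0,-0.01,0],[0.005,0,-0.03,0],[0.015,0,-0.055,0],[0.025,0,-0.08,0],[0.03,0,-0.1,0],[0.03,0,-0.11,0],[0.03,0,-0.11,0]])

```text
time: 19.95
ee_pos: [0.5089, 0.1999, 0.2688]
tcp_rot: [-0.849, 3.02, 0.0]
contact_force: [0.2, 0.3, 1.4]
opening: 0.452
```

Run:
```python
from h import *
import pickle
st()
c=capture("wrist"); save("o_wrist",c); pickle.dump(c,open("wristo.pkl","wb"))
c=capture("scene"); save("o_scene",c,(270,70,400,220),4)
```

```text
t 19.95 scope xyz mm [-100.3   -0.3  268.8] tool x yaw rel scope -179.89 F scope [0.3 0.2 1.4] open 0.452
```

View pics/o_wrist.png

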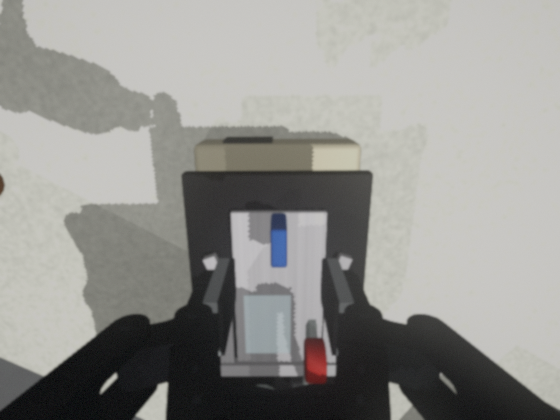

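View pics/o_scene.png

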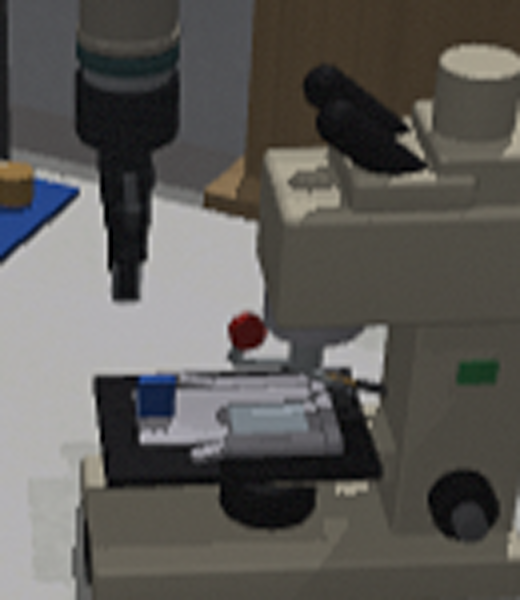

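The carrier sits between the guides with its front edge at the stop bar (wrist row ~362) and the blue grip at (279,240). The disc is still up. I check home numerically and move the opened gripper to a diagonal pose above the disc.

Run:
```python
from h import *
import pickle
c=pickle.load(open("wristo.pkl","rb")); V=c["pixels"].max(2).astype(int)
print("rear edge",[(u,[r for r in range(195,225) if (V[r,u]>80)!=(V[r+1,u]>80)]) for u in (245,260,300,315)])
print("rows front",V[340:385,245].tolist()); 
for r in (210.5,211.5): print(r,(sc(onz(c,260,r,.136))*1000).round(1))
for r in (220,): 
    e=[u for u in range(215,345) if (V[r,u]>80)!=(V[r,u+1]>80)]; print(e,[(sc(onz(c,u+.5,r,.136))*1000).round(1)[1] for u in e])
for r in (355,360,363,366): print(r,(sc(onz(c,245,r,.138))*1000).round(1))
save("o_z",c,(200,190,360,395),3.8 if False else 2.9)
```

```text
rear edge [(245, [210]), (260, [210]), (300, [209]), (315, [209])]
rows front [149, 149, 149, 148, 147, 146, 145, 143, 143, 142, 143, 141, 139, 132, 125, 124, 124, 125, 124, 121, 116, 103, 94, 89, 96, 109, 120, 126, 127, 127, 126, 125, 125, 126, 122, 110, 80, 49, 30, 30, 27, 29, 32, 29, 21]
210.5 [-89.7 -14.2 136. ]
211.5 [-88.9 -14.3 136. ]
[229, 327] [np.float64(-38.4), np.float64(38.8)]
355 [ 47.  -29.5 138. ]
360 [ 52.6 -29.6 138. ]
363 [ 55.9 -29.7 138. ]
366 [ 59.3 -29.8 138. ]
```

View pics/o_z.png

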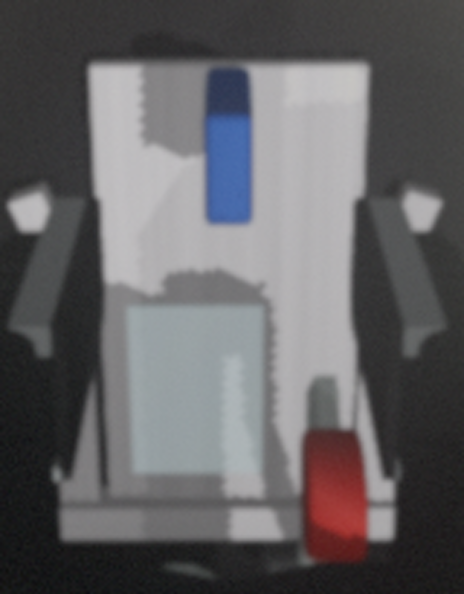

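move_arm(steps=[[-0.008,-0.004,0,0.06],[-0.016,-0.009,0.005,0.13],[-0.025,-0.014,0.015,0.21],[-0.033,-0.018,0.028,0.29],[-0.04,-0.02,0.042,0.349],[-0.04,-0.02,0.05,0.349],[-0.04,-0.02,0.052,0.349],[-0.04,-0.02,0.052,0.349]], fingers=0)

```text
time: 20.85
ee_pos: [0.5518, 0.2034, 0.2141]
tcp_rot: [0.314, -3.124, 0.0]
contact_force: [0.2, 0.1, 0.7]
opening: 1.0
```

Run:
```python
from h import *
st()
c=capture("wrist"); save("p_wrist",c)
c=capture("scene"); save("p_scene",c,(270,70,400,220),4)
c=capture("side"); save("p_side",c,(190,60,330,210),4)
```

```text
t 20.85 scope xyz mm [-61.9 -19.7 214.1] tool x yaw rel scope 160.17 F scope [ 0.3 -0.   0.7] open 1.0
```

View pics/p_wrist.png

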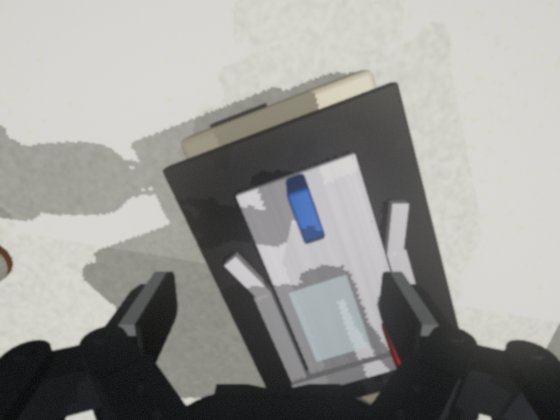

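View pics/p_scene.png

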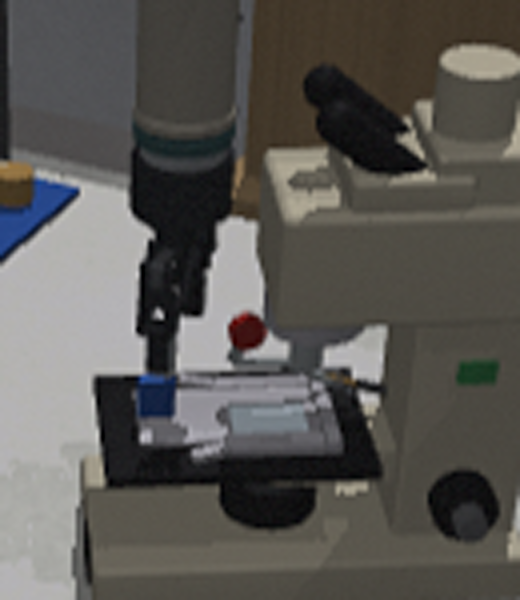

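View pics/p_side.png

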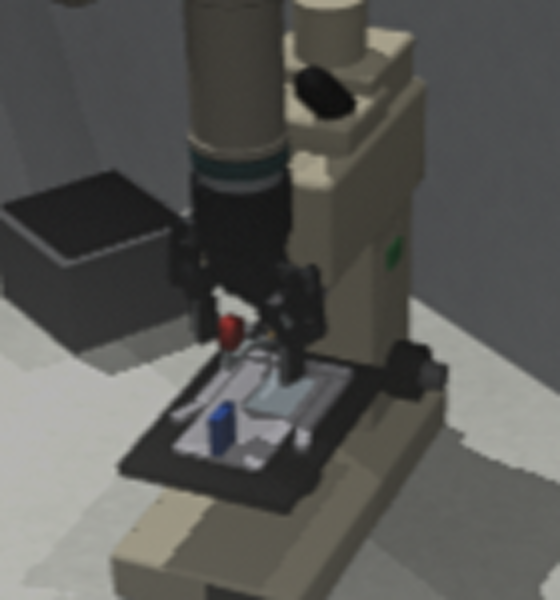

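move_arm(steps=[[-0.0038,0.0014,-0.003,0],[-0.0075,0.0027,-0.003,0],[-0.0113,0.0041,-0.003,0],[-0.0141,0.0051,-0.003,0],[-0.016,0.0058,-0.003,0],[-0.0169,0.0062,-0.003,0],[-0.0179,0.0065,-0.003,0],[-0.0188,0.0068,-0.003,0],[-0.0188,0.0068,-0.003,0]])

```text
time: 21.9
ee_pos: [0.5696, 0.2138, 0.2178]
tcp_rot: [-0.312, 3.126, 0.0]
contact_force: [0.1, -0.2, 0.2]
opening: 1.001
```

Run:
```python
from h import *
st()
c=capture("wrist"); save("q_wrist",c)
c=capture("scene"); save("q_scene",c,(270,70,400,220),4)
```

```text
t 21.9 scope xyz mm [-41.2 -20.  217.8] tool x yaw rel scope 160.11 F scope [-0.  -0.2  0.2] open 1.001
```

View pics/q_wrist.png

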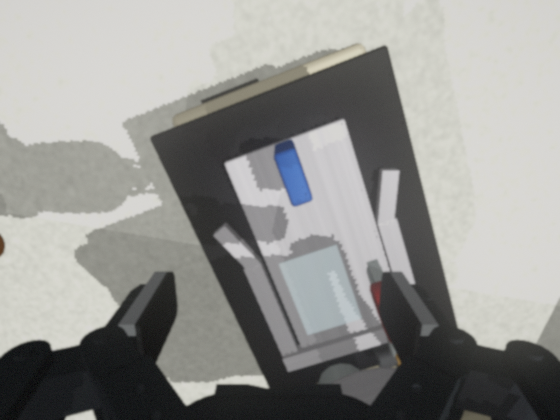

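View pics/q_scene.png

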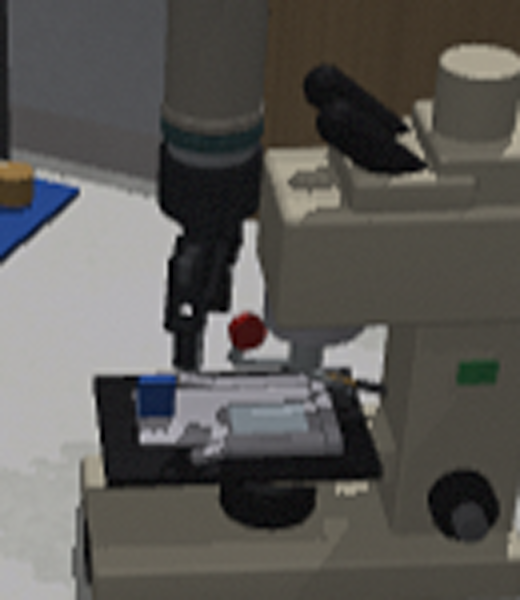

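move_arm(steps=[[-0.0012,0.0004,0,0],[-0.0024,0.0009,0,0],[-0.0024,0.0009,0.003,0],[-0.0024,0.0009,0.006,0],[-0.0024,0.0009,0.009,0],[-0.0024,0.0009,0.012,0],[-0.0024,0.0009,0.012,0]])

```text
time: 22.7
ee_pos: [0.5713, 0.2151, 0.2051]
tcp_rot: [0.312, -3.125, 0.0]
contact_force: [-0.3, -0.6, -1.0]
opening: 0.998
```

Run:
```python
from h import *
st()
c=capture("side"); save("r_side",c,(210,80,300,190),5)
```

```text
t 22.7 scope xyz mm [-39.1 -19.9 205.1] tool x yaw rel scope 160.11 F scope [-0.5 -0.3 -1. ] open 0.998
```

View pics/r_side.png

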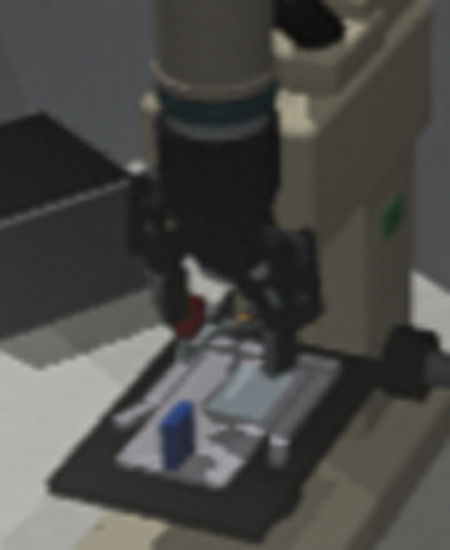

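move_arm(steps=[[0,0,0.002,0],[0,0,0.004,0],[0,0,0.006,0],[0,0,0.008,0],[0,0,0.008,0]])

```text
time: 23.25
ee_pos: [0.5704, 0.2144, 0.1976]
tcp_rot: [0.313, -3.123, 0.002]
contact_force: [-4.3, -3.5, 3.8]
opening: 0.997
```

Run:
```python
from h import *
st()
c=capture("side"); save("s_side",c,(210,80,300,190),5)
c=capture("scene"); save("s_scene",c,(270,70,400,220),4)
```

```text
t 23.25 scope xyz mm [-40.2 -19.9 197.6] tool x yaw rel scope 160.14 F scope [-5.5 -0.8  3.8] open 0.997
```

View pics/s_side.png

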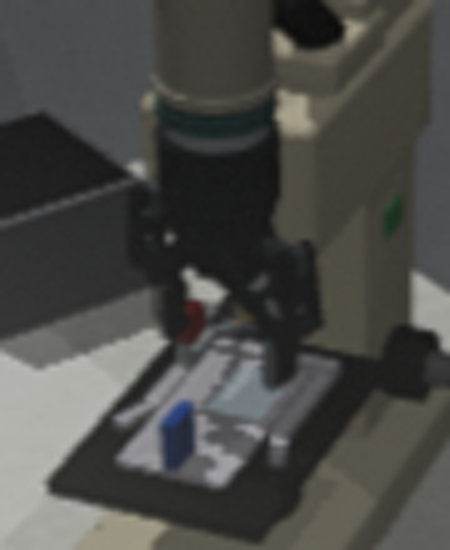

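View pics/s_scene.png

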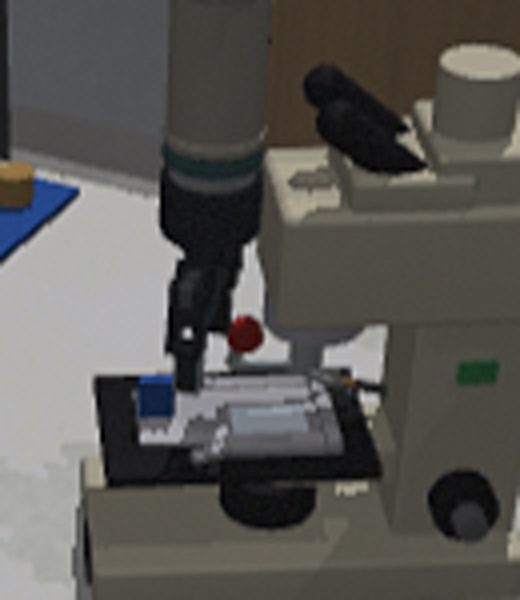

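move_arm(steps=[[0.001,0,-0.006,0],[0.001,0,-0.014,0],[-0.001,0.0003,-0.018,0],[-0.002,0.0007,-0.018,0],[-0.003,0.001,-0.018,0],[-0.0035,0.0013,-0.018,0],[-0.0035,0.0013,-0.018,0]])

```text
time: 24.05
ee_pos: [0.5749, 0.2172, 0.2154]
tcp_rot: [0.312, -3.126, -0.0]
contact_force: [0.9, 0.7, 0.9]
opening: 0.997
```

Run:
```python
from h import *
st()
c=capture("wrist"); save("t_wrist",c)
c=capture("scene"); save("t_scene",c,(270,70,400,220),4)
```

```text
t 24.05 scope xyz mm [-35.  -19.9 215.4] tool x yaw rel scope 160.11 F scope [1.1 0.1 0.9] open 0.997
```

View pics/t_scene.png

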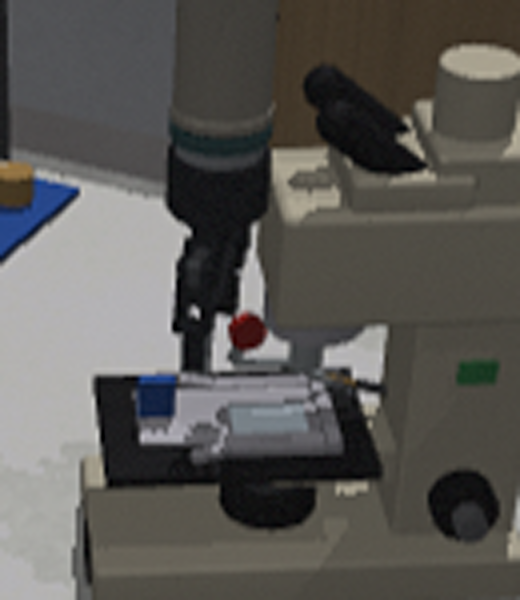

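View pics/t_wrist.png

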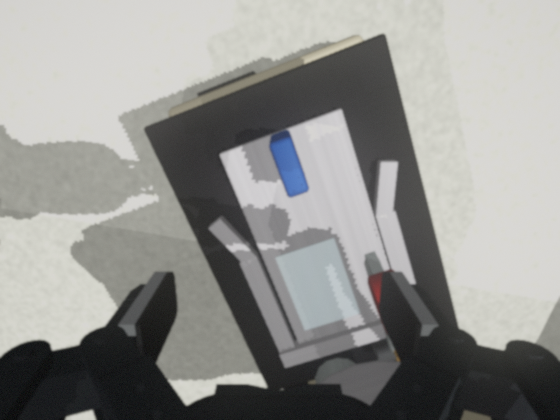

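move_arm(steps=[[0,0,0.003,0],[0,0,0.006,0],[0,0,0.009,0],[0,0,0.011,0],[0,0,0.013,0],[0,0,0.015,0]])

```text
time: 24.75
ee_pos: [0.5726, 0.2158, 0.2009]
tcp_rot: [0.313, -3.121, 0.004]
contact_force: [-7.2, -5.1, 6.6]
opening: 1.004
```

Run:
```python
from h import *
st()
c=capture("scene"); save("u_scene",c,(270,70,400,220),4)
```

```text
t 24.75 scope xyz mm [-37.6 -19.9 200.9] tool x yaw rel scope 160.17 F scope [-8.8 -0.6  6.6] open 1.004
```

View pics/u_scene.png

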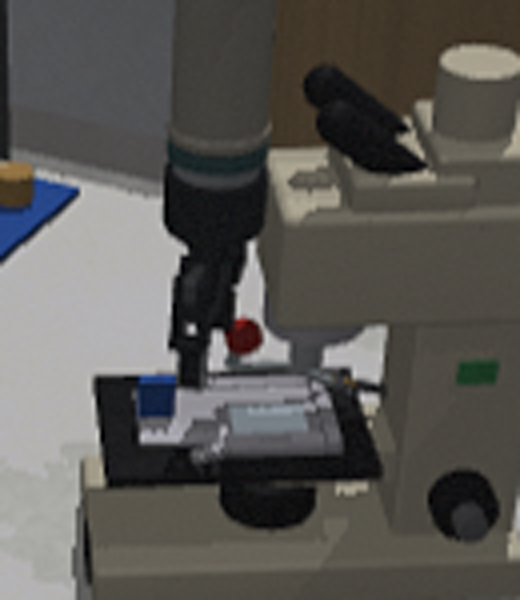

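move_arm(steps=[[0,0,0.002,0],[0,0,0.004,0],[0,0,0.006,0],[0,0,0.008,0],[0,0,0.008,0]])

```text
time: 25.3
ee_pos: [0.5684, 0.2133, 0.192]
tcp_rot: [0.314, -3.111, 0.011]
contact_force: [-12.4, -9.1, 8.5]
opening: 0.997
```

Run:
```python
from h import *
st()
c=capture("scene"); save("v_scene",c,(270,70,400,220),4)
```

```text
t 25.3 scope xyz mm [-42.5 -19.8 192. ] tool x yaw rel scope 160.23 F scope [-15.3  -1.3   8.5] open 0.997
```

View pics/v_scene.png

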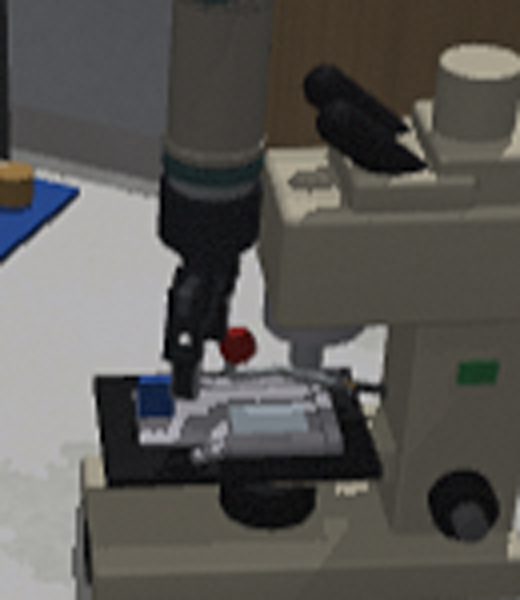

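move_arm(steps=[[0.0005,0,0.002,0],[0.001,0,0.004,0],[0.0015,0,0.006,0],[0.002,-0.0005,0.008,0]])

```text
time: 25.75
ee_pos: [0.5652, 0.2114, 0.1835]
tcp_rot: [0.315, -3.107, 0.014]
contact_force: [-15.4, -11.7, 7.3]
opening: 1.0
```

Run:
```python
from h import *
st()
c=capture("scene"); save("x_scene",c,(270,70,400,220),4)
```

```text
t 25.75 scope xyz mm [-46.3 -19.8 183.5] tool x yaw rel scope 160.27 F scope [-19.2  -2.    7.3] open 1.0
```

View pics/x_scene.png

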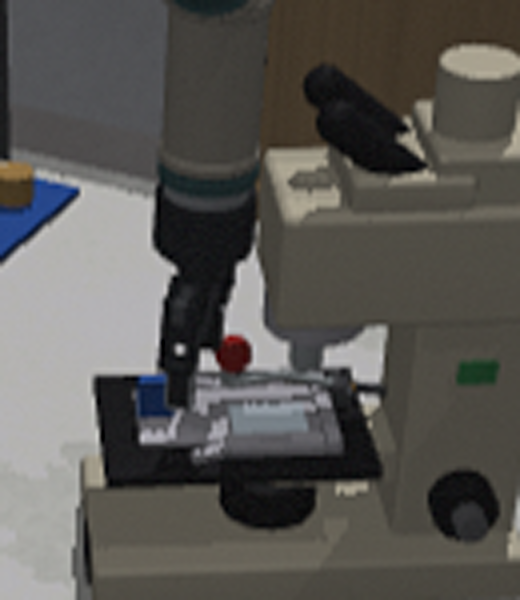

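move_arm(steps=[[0.002,-0.0007,0.002,0],[0.004,-0.0014,0.004,0],[0.006,-0.002,0.005,0],[0.008,-0.003,0.006,0],[0.011,-0.004,0.006,0],[0.014,-0.005,0.006,0],[0.017,-0.006,0.005,0],[0.021,-0.008,0.003,0],[0.026,-0.01,0,0],[0.032,-0.012,-0.005,0],[0.038,-0.014,-0.01,0],[0.038,-0.014,-0.01,0]])

```text
time: 27.0
ee_pos: [0.5382, 0.1947, 0.1961]
tcp_rot: [-0.312, 3.125, 0.0]
contact_force: [0.4, -0.2, -0.3]
opening: 1.001
```

Run:
```python
from h import *
st()
c=capture("scene"); save("y_scene",c,(270,70,400,220),4)
c=capture("wrist"); save("y_wrist",c)
```

```text
t 27.0 scope xyz mm [-78.  -20.  196.1] tool x yaw rel scope 160.1 F scope [ 0.2 -0.4 -0.3] open 1.001
```

View pics/y_scene.png

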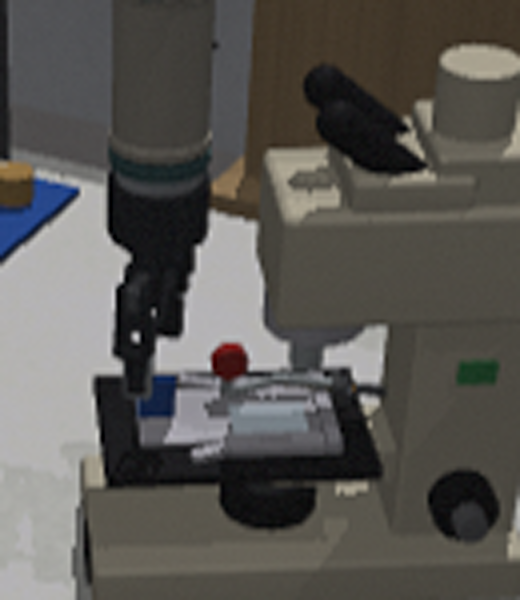

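View pics/y_wrist.png

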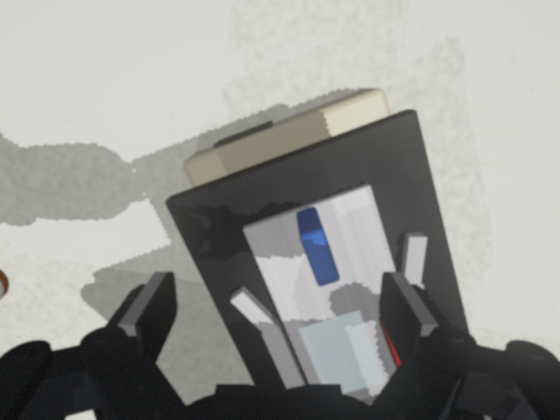

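move_arm(steps=[[0.004,0,-0.02,0],[0.012,0,-0.045,-0.04],[0.02,0,-0.07,-0.1],[0.03,0,-0.09,-0.18],[0.04,0.001,-0.1,-0.26],[0.05,0.001,-0.104,-0.33],[0.0557,0.001,-0.104,-0.349],[0.0557,0.001,-0.104,-0.349],[0.0557,0.001,-0.104,-0.349]])

```text
time: 28.0
ee_pos: [0.4839, 0.185, 0.2983]
tcp_rot: [0.849, -3.024, -0.0]
contact_force: [1.1, 0.3, 0.2]
opening: 0.998
```

Run:
```python
from h import *
import pickle
st()
L=[]
for n,cr in(("scene",(270,70,430,230)),("side",(200,70,330,220))):
    c=capture(n); save("z_"+n,c,cr,3.6); 
    if n=="scene": save("zf_scene",c)
    hsv=cv2.cvtColor(c["pixels"],cv2.COLOR_RGB2HSV).astype(int); red=((hsv[...,0]<10)|(hsv[...,0]>170))&(hsv[...,1]>110)&(hsv[...,2]>40)
    red[:100]=0; red[220:]=0; red[:,:215]=0; red[:,400:]=0
    ys,xs=np.where(red); L.append(ray(c,xs.mean(),ys.mean()))
(o1,d1),(o2,d2)=L
A=np.stack([d1,-d2],1); t=np.linalg.lstsq(A,o2-o1,rcond=None)[0]; p=o1+t[0]*d1;q=o2+t[1]*d2
print("disc tri",(sc((p+q)/2)*1000).round(1),"gap",np.linalg.norm(p-q))
c=capture("wrist"); V=c["pixels"].max(2).astype(int); save("z_wrist",c,(190,180,390,400),2.7)
for u in (255,265,305): 
    for r in range(200,300):
        if V[r,u]<=80<V[r+1,u]: print("rear",u,r,(sc(onz(c,u,r+.5,.136))*1000).round(1)); break
```

```text
t 28.0 scope xyz mm [-1.294e+02 -1.000e-01  2.983e+02] tool x yaw rel scope -179.95 F scope [ 1.1 -0.3  0.2] open 0.998
disc tri [-13.6  26.2 171.1] gap 0.005517025450226455
rear 255 231 [-89.6 -20.2 136. ]
rear 265 231 [-89.6 -11.3 136. ]
rear 305 230 [-90.6  24.1 136. ]
```

View pics/z_wrist.png

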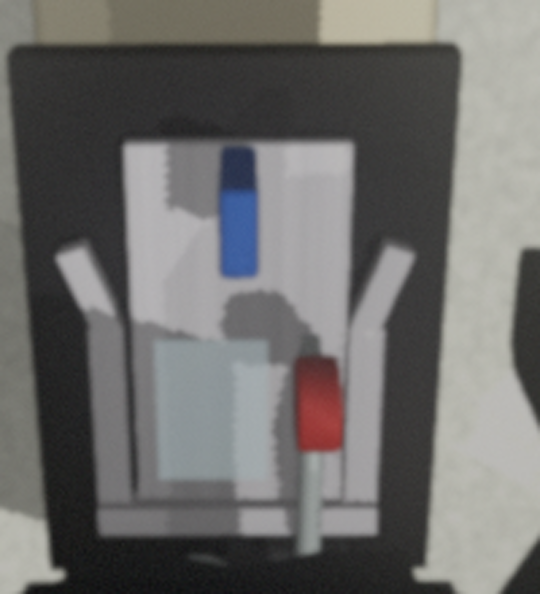

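View pics/zf_scene.png

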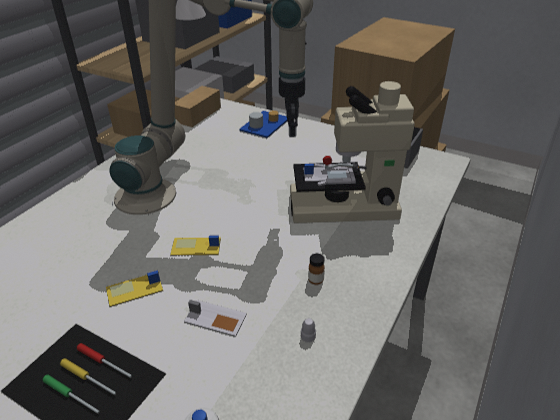

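Run:
```python
from h import *
c=capture("wrist"); save("aa",c,(220,335,340,395),6.5)
V=c["pixels"].max(2).astype(int)
for u in (238,245,262,275,285): print(u,V[350:385,u].tolist())
for x in (50,53,55): print(x, [ (r,(sc(onz(c,262,r,z))[0]*1000).round(1)) for r,z in ((362,.136),(365,.136),(367,.136),(365,.14),(367,.14),(370,.14))]); break
```

```text
238 [75, 75, 77, 77, 77, 76, 80, 82, 85, 86, 87, 91, 98, 98, 97, 97, 91, 91, 100, 111, 116, 118, 118, 116, 116, 116, 113, 102, 76, 46, 34, 30, 32, 27, 26]
245 [117, 117, 116, 118, 117, 117, 117, 117, 116, 117, 116, 115, 113, 108, 97, 88, 81, 87, 100, 112, 118, 119, 118, 118, 118, 115, 113, 103, 79, 50, 32, 31, 29, 26, 28]
262 [150, 150, 150, 150, 150, 148, 143, 132, 113, 105, 102, 101, 103, 99, 94, 87, 86, 85, 95, 99, 104, 104, 103, 103, 103, 101, 100, 92, 66, 42, 32, 30, 28, 32, 36]
275 [152, 151, 150, 150, 150, 149, 144, 133, 117, 108, 104, 103, 104, 104, 97, 88, 85, 86, 94, 100, 103, 104, 104, 104, 101, 102, 100, 87, 64, 42, 37, 35, 39, 36, 33]
285 [171, 172, 171, 171, 172, 171, 171, 167, 164, 162, 161, 161, 161, 157, 142, 111, 92, 103, 129, 154, 160, 161, 160, 161, 160, 160, 156, 138, 97, 49, 36, 35, 37, 31, 41]
50 [(362, np.float64(52.8)), (365, np.float64(56.5)), (367, np.float64(59.0)), (365, np.float64(52.8)), (367, np.float64(55.3)), (370, np.float64(59.1))]
```

View pics/aa.png

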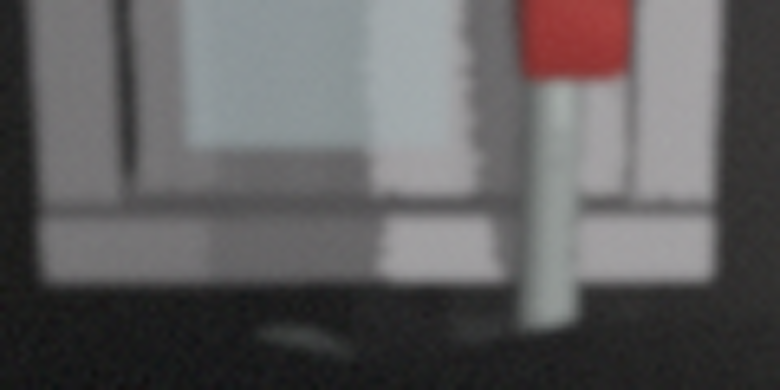

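Run:
```python
from h import *
st(); print(hand_in())
```

```text
t 28.2 scope xyz mm [-1.293e+02 -2.000e-01  2.983e+02] tool x yaw rel scope -179.91 F scope [-0.7  0.2  0.2] open 0.998
the job is handed in; nothing more can be done
None
```

The job is handed in at 28 s. The blue-grip carrier is home under the microscope's spring clip, the clip is lowered onto it, and the robot is clear of everything. The hand-in gave no verdict.

**How it went**
- **Lifting the clip:** The moves allow no tilt, so I could not lean the gripper back. I raised the clip by pushing up its red disc with the back of an opened finger. It stayed up by itself; triangulation put the disc at (-0.6, 27.3, 196.2) mm, against (-1, 26, 196) expected.
- **Loading the carrier:** I gripped it at 100 N, set it on the stage and slid it between the guides until it stalled against the stop at about 5 N. Then I seated it and let go.
- **Lowering the clip:** I pressed the disc down with a fingertip, the gripper standing diagonally in front of the head. The contact force reached about 20 N. I let it settle on the carrier and backed away.

**Last checks**
- **Clip:** The disc was at (-13.6, 26.2, 171.1) mm, about 0.07 rad, so the clip lies on the carrier. The two camera rays for this point missed each other by 5.5 mm, so the reading is rough.
- **Carrier:** Its rear edge was at x = -89.6 to -90.6 mm (-90 is home) and its front edge at about 55 mm, at the stop. The pictures cannot rule out a gap of under about 1 mm.
- **A disagreement:** The arm's own position at the stop suggested the carrier was about 2 mm farther in than the camera showed. That is within the calibration error plus a little slip in the grip.
- **Surroundings:** The spare, yellow look-alikes, jar and lens looked undisturbed in the last scene picture; I did not measure them.

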